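# Put the specimen blocks away and lock their case

## Task

The class is over: put every specimen block that is out on the bench into the case, each down on the floor of the slot made for its width, then push the lid shut until its catch snaps home. Then lock it with both wing fasteners on the lid: line each wing up with the slot under it, which runs along the case's row of slots, push it in and turn it a quarter turn clockwise to its stop, so that it stays down when let go. Do not disturb the spray bottle and the petri dish.

Things in the scene. Friction and masses are not known exactly. Their poses are not given: they have to be found in the camera images.
- case: Low dark grey open box fixed to the bench: 226 mm long (x, along the row of slots), 140 mm wide (y), walls 46 mm high and 6 thick, floor 10 thick; origin at the centre of its underside. Lid hinged on its +y side; in front (-y) two steel brackets for the wings. Wooden ribs (48 mm long along y, centred, 16 high) form four slots, narrower towards -x; 40 mm of floor free at both slot ends
- block_1 (a point): Centre of a loose clear acrylic block on a white card with a small beetle cast in: 60 mm long (its x axis) x 24 mm wide (y) x 26 mm high (z); lies flat on the bench at the start, about 46 g (hidden +-30 %). Best held by its two ends, 60 mm apart. Belongs in slot_1. May be absent.
- block_2 (a point): Centre of a loose clear acrylic block on a white card with a leaf cast in: 60 mm long (its x axis) x 32 mm wide (y) x 26 mm high (z); lies flat on the bench at the start, about 61 g (hidden +-30 %). Best held by its two ends, 60 mm apart. Belongs in slot_2. May be absent.
- block_3 (a point): Centre of a loose clear acrylic block on a white card with a snail shell cast in: 60 mm long (its x axis) x 40 mm wide (y) x 26 mm high (z); lies flat on the bench at the start, about 76 g (hidden +-30 %). Best held by its two ends, 60 mm apart. Belongs in slot_3. May be absent.
- block_4 (a point): Centre of a loose clear acrylic block on a white card with two beetles cast in: 60 mm long (its x axis) x 48 mm wide (y) x 26 mm high (z); lies flat on the bench at the start, about 91 g (hidden +-30 %). Best held by its two ends, 60 mm apart. Belongs in slot_4. May be absent.
- slot_1 (a point): Middle of the floor of the slot for the 24 mm wide block, 10 mm above the bench: the slot is 28 mm wide (along the case's x) at the foot, from 4 mm above its floor the ribs taper, so that its mouth, 16 mm above the floor, is 36 mm wide. The block lies in it with its length along the case's y; a seated block's centre is 13 mm above this point. Axes as the case's.
- slot_2 (a point): Middle of the floor of the slot for the 32 mm wide block, 10 mm above the bench: the slot is 36 mm wide (along the case's x) at the foot, from 4 mm above its floor the ribs taper, so that its mouth, 16 mm above the floor, is 44 mm wide. The block lies in it with its length along the case's y; a seated block's centre is 13 mm above this point. Axes as the case's.
- slot_3 (a point): Middle of the floor of the slot for the 40 mm wide block, 10 mm above the bench: the slot is 44 mm wide (along the case's x) at the foot, from 4 mm above its floor the ribs taper, so that its mouth, 16 mm above the floor, is 52 mm wide. The block lies in it with its length along the case's y; a seated block's centre is 13 mm above this point. Axes as the case's.
- slot_4 (a point): Middle of the floor of the slot for the 48 mm wide block, 10 mm above the bench: the slot is 52 mm wide (along the case's x) at the foot, from 4 mm above its floor the ribs taper, so that its mouth, 16 mm above the floor, is 60 mm wide. The block lies in it with its length along the case's y; a seated block's centre is 13 mm above this point. Axes as the case's.
- lid (a joint): Angle of the lid in rad: 0 shut, 1.57 upright, about 1.7 to 1.9 at the start (leaning back, away from the slots). Turns about the case's x axis; a stiff hinge (about 0.8 N m) keeps it where it is left. Below about 0.07 a spring catch in the middle of the front edge holds it ajar: some 7 to 10 N down near the middle of the front edge snap it home to 0.
- hinge (a point): Middle of the lid's hinge line, at the top of the case's +y wall, 46 mm above the bench, in the plane of the lid's underside; the hinge line runs along the case's x. The lid is a clear window in a grey frame, 226 mm long (x), 8 mm thick, and reaches 156 mm from the hinge; two tongues 46 mm wide, centred 75 mm either side of its middle, reach 44 mm farther and carry the wings.
- lid_face (a point): A clear spot on the lid's outer face, between the wings, where it can be pushed: on its middle line, 145 mm from the hinge (11 mm from the front edge). Moves with the lid; its z axis points out of the lid's outer face, its y axis towards the hinge.
- grip_near (a point): Where to grip the wing of the fastener at the case's -x end: on its axis, 176 mm from the hinge line, 75 mm from the lid's middle, 34 mm above the lid's outer face when out. The wing is a light grey metal upright bar 60 mm long (its x axis), 10 mm thick (y), 30 mm high, its foot 16 mm above the lid's outer face when out. z points out of the lid.
- wing_near (a joint): Turn of that wing (near) in rad, growing clockwise seen from above: 0 when the wing lies along its slot (along the case's x; within 0.15 it will push in), 1.57 at the locked stop (wing across the case). Turns freely from -1.4 to 1.57 while out, and stays where left; pushed in, from about -0.2 to 1.57.
- stud_near (a joint): How far that wing (near) is pushed in, in m: 0 out (held by a spring, 4 N, growing to 9 N at full depth), 0.0115 fully in. With the lid shut it stops at about 0.0015 unless the wing lines up with the slot; pushed to beyond 0.009 it can be turned. Turned and let go it rises to about 0.0085 and stays, locked; not turned, it springs back out.
- grip_far (a point): Where to grip the wing of the fastener at the case's +x end: on its axis, 176 mm from the hinge line, 75 mm from the lid's middle, 34 mm above the lid's outer face when out. The wing is a light grey metal upright bar 60 mm long (its x axis), 10 mm thick (y), 30 mm high, its foot 16 mm above the lid's outer face when out. z points out of the lid.
- wing_far (a joint): Turn of that wing (far) in rad, growing clockwise seen from above: 0 when the wing lies along its slot (along the case's x; within 0.15 it will push in), 1.57 at the locked stop (wing across the case). Turns freely from -1.4 to 1.57 while out, and stays where left; pushed in, from about -0.2 to 1.57.
- stud_far (a joint): How far that wing (far) is pushed in, in m: 0 out (held by a spring, 4 N, growing to 9 N at full depth), 0.0115 fully in. With the lid shut it stops at about 0.0015 unless the wing lines up with the slot; pushed to beyond 0.009 it can be turned. Turned and let go it rises to about 0.0085 and stays, locked; not turned, it springs back out.
- spray_bottle: White spray bottle with a red head, 66 mm square, 200 mm tall, origin at its foot: not part of the job.
- petri_dish: Petri dish, 92 mm across, 16 mm high, origin at the centre of its underside: not part of the job.
Mind the look-alikes: they are no part of the job. Leave any green or turquoise look-alike of the part that bears block_4 alone.

How it is judged:
By the outcome, as a careful person would: the job done as asked, in the order asked, and still so for the second after the job is handed in, with the robot touching nothing.
Of specimen_1, specimen_2, specimen_3, specimen_4 only 2 to 4 are there at a start; the rules pass over those that are not, and their reading is None.
At some moment in a run one of specimen_1, specimen_2, specimen_3, specimen_4 may be knocked a few centimetres aside while the robot is not near it.
Once in a run the grip may slacken for a moment while it holds something.
It also fails if it takes over 210 s, if anything falls off the work surface, if the arm or the gripper's body presses on something with over 40 N, if the wrist force passes 120 N, or if a joint passes its speed limit or range.

## Robot

A 6-joint arm with a two-finger parallel gripper is mounted at the origin on the work surface. World frame = base frame: x ahead of the robot, y to its left, z up, the work surface at z = 0. Lengths are in mm, angles in rad, forces in N, time in s.
With the tool pointing down it reaches from about 375 to 900 mm from the base axis. Payload 3.1 kg.
Tool frame: the origin (TCP) lies midway between the tips of the shut fingers; the grasp point (between the pads) lies 19 mm behind it (env.grip_depth is the distance from the TCP to the grasp point, in mm); z points along the fingers, y is the line along which they close (so a half turn about z gives the same grasp; the last joint's range is limited). The gripper opens to 85 mm and grips with 20 to 120 N. Pads are 22 mm wide; open, the fingers measure 114 mm over their backs; the gripper's body (76 mm by 85 mm) begins 54 mm behind the grasp point. The pads swing forward as they close: fully open they stand 13 mm farther back than shut.
Start: joints at [0.936, 0.527, 1.433, -0, 1.181, -0.178], TCP at [275.071, 561.189, 231.31] pointing down, gripper open.
Joint ranges: [-3.08, 3.08], [-0.75, 2.2], [0.22, 2.44], [-1.43, 4.57], [0, 2.65], [-2.85, 2.85]. Speed limits (rad/s): [2.79, 2.79, 3.14, 3.14, 3.14, 3.14].

## Interface

Orientations are given as a unit quaternion [x, y, z, w].
In Python, from bench import env, vision gives the robot as it stands.
- The arm moves only by the tool drive_tool, never from a script. Its argument "increments" is one flat list of numbers, 5 for each row, row after row: the closure, from -1 (fully open) to 1 (shut), then the shift along the tool's x, y, z as a fraction of full scale, then the turn about the tool's z as a fraction of full scale. In form: [fingers, dx, dy, dz, roll, fingers, dx, dy, dz, roll, ...]. A call has 1 to 12 rows; each row shifts and turns the commanded pose from where the row before left it, along the tool's axes as they then stand; what a row does not reach is not made up. Full scale, the value 1, is 0.2 m for a shift and 60 degrees for a turn. A row lasts 1/12 s, in which the tool goes at most 41.7 mm and 7.16 degrees, less where a joint would pass 70% of its speed; a pose out of reach is approached as far as the arm can. A call with a number of a shift or a turn outside -1 to 1 is refused whole. A call with a gripper value outside its range is refused whole. The fingers move at their own pace and stop on an object; the grip force is fixed at half the most. Time passes only in rows, so rows that do not move let the fingers close. It gives the time, the measured TCP pose, the force, the opening and the grip force at its end, in the units of the state.
- env.get_state(): the state, without advancing time (a new reading comes with each control period).
- vision.grab_frame(name): name is "side" or "top" or "wrist"; returns the picture (480x640x3 uint8, red, green, blue); there is no depth.
- vision.camera_params(name): a dict with "camera_matrix" (3x3 intrinsics, pixels), "eye" and "rotation" of the camera in the world. Camera axes: x right, y down, z forward; pixel columns grow to the right and rows downward; lengths in mm; the calibration is good to about 2 mm. A picture is of the moment at which its call begins: read the wrist's pose just before it. camera_params takes no time and is no camera call; for the wrist camera it gives the pose at the moment of the call.
- env.finish_job(): hands the job in; it is judged then, once.
The state is a dict: "time_s": time; "joint_positions": joint angles; "dq": joint speeds; "joint_efforts": joint torques, N m; "tool_pos": TCP position; "tcp_rot": TCP orientation; "contact_force": force on the tool from outside, world axes, zero at the start; "moment": the same for the moment, N m; "finger_gap": finger opening in mm; "gripper_force": force on a finger pad.
Only numpy, scipy, OpenCV 4.12 (cv2) and the standard library are available. Lean on these libraries where they do the work, as an engineer would, in place of code of your own. Each camera call takes 0.05 s, during which the arm holds its last target. There are 200 camera calls.

## Working session

There is one attempt and no reset: what is moved stays moved. The work goes in short steps, Python scripts to look and compute and a tool call to move; the robot and the scene stay as the last step left them, time stands still between calls to the robot, and variables do not carry over. Pictures are saved under pics/ and viewed, at most 14 in all, crops included, and the job is handed in when it is done.

Besides the shell and the picture viewer there is one more tool, called after "Emit:" by a JSON object that holds its "name" and its "arguments". drive_tool: Moves the arm, as the interface text tells. Its arguments: {"type":"object","properties":{"increments":{"type":"array","items":{"type":"number","minimum":-1,"maximum":1}}},"required":["increments"]}

```bash
mkdir -p pics; ls
python3 - <<'E'
from bench import env, vision
import cv2
s=env.get_state(); print(s)
for n in ["top","side"]:
    p=vision.camera_params(n); print(n,p)
    cv2.imwrite(f"pics/{n}0.png",vision.grab_frame(n)[:,:,::-1])
E
```

```text
pics
{'time_s': 0.0, 'joint_positions': array([ 9.36488739e-01,  5.28480727e-01,  1.43389984e+00, -1.24423902e-05,
        1.18138805e+00, -1.78496512e-01]), 'dq': array([-4.54581133e-04,  4.45846381e-04,  5.87489482e-06, -1.10432030e-03,
       -5.76019480e-04,  1.07668015e-03]), 'joint_efforts': array([-6.83592716e-04, -4.42350483e+01, -1.78023058e+01, -2.40300133e-04,
        8.22518341e-03, -2.77311921e-05]), 'tool_pos': array([274.66479563, 560.61934268, 230.32545213]), 'tcp_rot': array([ 2.25935277e-01,  9.74141708e-01, -1.00163821e-03, -4.24802273e-04]), 'contact_force': array([ 0.21399642, -0.23146521, -0.27669168]), 'moment': array([-0.02834148, -0.04551515, -0.03018553]), 'gripper_force': 0.0, 'finger_gap': 85.46769235297761}
top {'camera_matrix': array([[455.19562856,   0.        , 326.11022546],
       [  0.        , 455.19562856, 241.0339956 ],
       [  0.        ,   0.        ,   1.        ]]), 'eye': array([ 530.61456121, -121.94604151,  860.17571614]), 'rotation': array([ 0.71315887, -0.6991306 ,  0.03527212, -0.03710407])}
side {'camera_matrix': array([[558.71146345,   0.        , 321.80498751],
       [  0.        , 558.71146345, 236.40544412],
       [  0.        ,   0.        ,   1.        ]]), 'eye': array([ 202.87348251, -764.37546342,  773.59948602]), 'rotation': array([ 0.87418109, -0.26046929,  0.10751076, -0.39548022])}
```

View pics/top0.png

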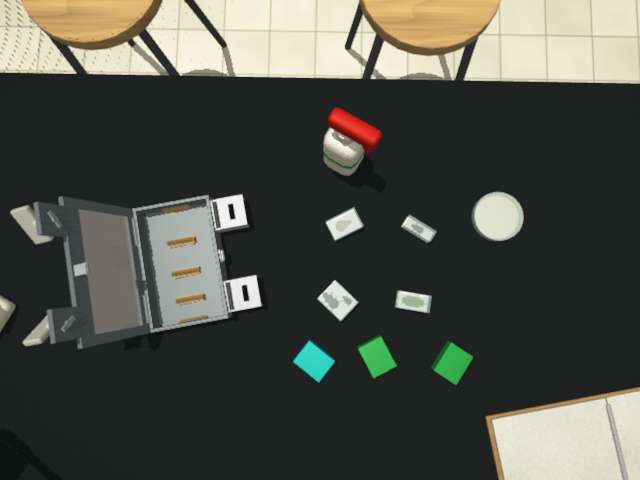

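View pics/side0.png

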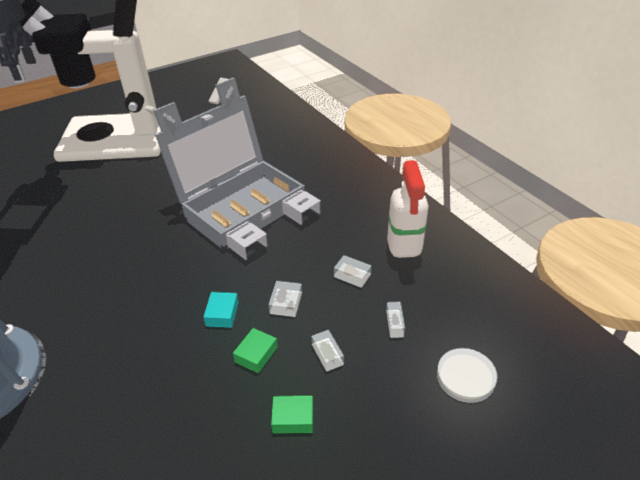

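Both views show all four clear blocks. In the top view, snail (block_3) is at (345,224), one beetle (block_1) at (419,229), two beetles (block_4) at (338,300) and leaf (block_2) at (414,301). The look-alikes are turquoise at (314,361), green at (377,357) and green at (453,363). The case is at (185,265) with its lid open to the left, and the wings are at the lid's far left.

Run:
```python
import cv2
im=cv2.imread("pics/top0.png")
a=im[200:330,285:445]; cv2.imwrite("pics/c1.png",cv2.resize(a,None,fx=5,fy=4.6*5/4.6 if 0 else 4.6,interpolation=cv2.INTER_CUBIC) if 0 else cv2.resize(a,(738,600),interpolation=cv2.INTER_CUBIC))
b=im[180:355,10:275]; cv2.imwrite("pics/c2.png",cv2.resize(b,(795,525),interpolation=cv2.INTER_CUBIC))
```

```text
(no output)
```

View pics/c1.png

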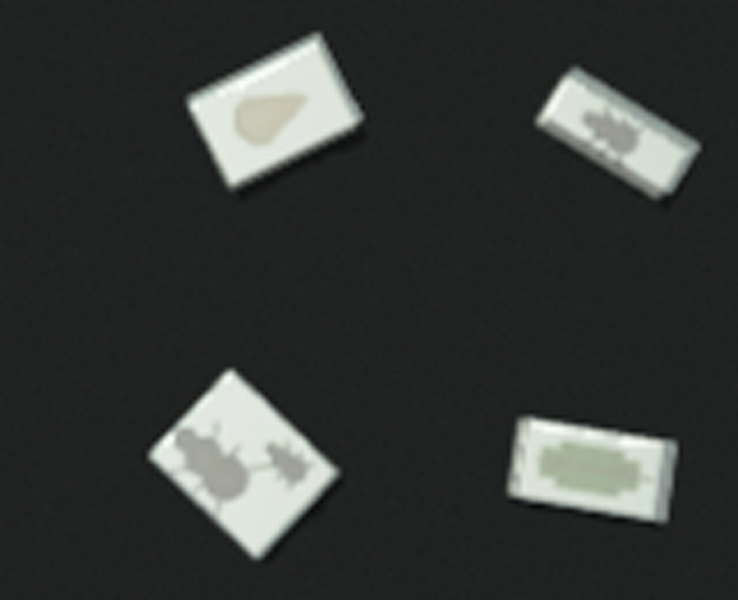

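View pics/c2.png

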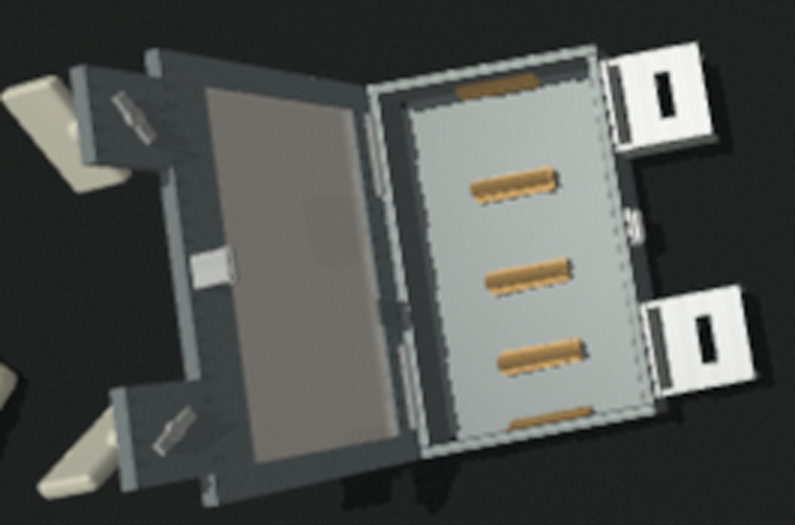

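```bash
cat > h.py <<'E'
import numpy as np, cv2
from scipy.spatial.transform import Rotation as R
from scipy.optimize import minimize, least_squares
from bench import env, vision
def proj(p,c):
    q=R.from_quat(c["rotation"]).as_matrix().T@(np.atleast_2d(p)-c["eye"]).T
    u=c["camera_matrix"]@q; return (u[:2]/u[2]).T
def ray(px,c,z):
    d=R.from_quat(c["rotation"]).as_matrix()@np.linalg.inv(c["camera_matrix"])@np.array([*px,1.])
    return c["eye"]+d*(z-c["eye"][2])/d[2]
def yawT(s=None):  # angle of tool y axis in world
    s=s or env.get_state(); y=R.from_quat(s["tcp_rot"]).as_matrix()[:,1]; return np.arctan2(y[1],y[0])
def plan(x,y,z,ang=None):
    """ang: world angle (rad) of closing line; prints roll, then shift in tool axes after the roll"""
    s=env.get_state(); M=R.from_quat(s["tcp_rot"]).as_matrix(); yt=yawT(s)
    roll=0 if ang is None else -((ang-yt+np.pi/2)%np.pi-np.pi/2)
    M=M@R.from_rotvec([0,0,roll]).as_matrix()
    d=M.T@(np.array([x,y,z])-s["tool_pos"])
    print("t%.1f roll %.1f deg = %.3f(60deg); shift mm"%(s["time_s"],np.degrees(roll),np.degrees(roll)/60),d.round(1),"frac",(d/200).round(4),"j6 %.2f"%s["joint_positions"][5])
def box(x,y,a,L,W,H,z0=0):
    c,s=np.cos(a),np.sin(a)
    return np.array([[x+c*i*L/2-s*j*W/2,y+s*i*L/2+c*j*W/2,z0+k*H] for i in(-1,1) for j in(-1,1) for k in(0,1)])
def fitbox(mask,c,W,x0,L=60,H=26,z0=0,up=4):
    m=cv2.resize(mask,None,fx=up,fy=up,interpolation=cv2.INTER_LINEAR)>127
    def f(v):
        h=cv2.convexHull((((proj(box(*v,L,W,H,z0),c)+.5)*up-.5)*16).astype(np.int32))
        r=np.zeros(m.shape,np.uint8); cv2.fillConvexPoly(r,h,1,shift=4); r=r>0
        return 1-(r&m).sum()/(r|m).sum()
    best=min((minimize(f,[*x0,a],method="Nelder-Mead",options=dict(initial_simplex=[[*x0,a],[x0[0]+8,x0[1],a],[x0[0],x0[1]+8,a],[*x0,a+.3]],xatol=.05,fatol=1e-5)) for a in np.arange(0,np.pi,np.pi/6)),key=lambda r:r.fun)
    return best.x,best.fun
E
cat > fit.py <<'E'
from h import *
import sys
def blocks(im,c):
    for k,px,W in [(1,(419,229),24),(2,(414,301),32),(3,(345,224),40),(4,(338,300),48)]:
        g=im.min(2); m=np.zeros_like(g); m[g>70]=255
        n,l=cv2.connectedComponents(m); i=l[px[1],px[0]] or l[px[1]-3,px[0]+6]
        mm=(l==i).astype(np.uint8)*255
        r=ray(px,c,13); v,e=fitbox(mm,c,W,r[:2])
        print(k,v[:2].round(1),"yaw deg",np.degrees(v[2]).round(1),"err",round(e,3),(mm>0).sum())
if __name__=="__main__":
    c=vision.camera_params("top"); im=cv2.imread("pics/top0.png"); blocks(im,c)
    q=np.array([(368,88),(596,46),(657,412),(424,455)])/3+[10,180]-0.33
    l=np.array([(113,70),(113,-70),(-113,-70),(-113,70)])
    def f(v):
        a=v[2];M=np.array([[np.cos(a),-np.sin(a)],[np.sin(a),np.cos(a)]])
        p=np.c_[l@M.T+v[:2],np.full(4,46)]; return (proj(p,c)-q).ravel()
    r=least_squares(f,[500,150,0],x_scale=[10,10,.1]); print("case",r.x.round(3),np.degrees(r.x[2]),r.fun.round(1))
    # side checks
    cs=vision.camera_params("side")
    print("side proj case",proj([[r.x[0],r.x[1],10]],cs).round(0))
E
python3 fit.py
```

```text
1 [ 644.8 -291. ] yaw deg 59.0 err 0.042 515
2 [ 509.4 -280.8] yaw deg 81.6 err 0.037 644
3 [ 650.9 -151.7] yaw deg 117.9 err 0.026 754
4 [ 508.9 -141.3] yaw deg 47.2 err 0.028 913
case [5.71023e+02 1.41776e+02 2.08000e-01] 11.94354125471326 [-0.1 -0.8  0.1 -1.1  0.4  0.5 -0.3  1.2]
side proj case [[246. 207.]]
```

Run:
```python
from h import *
c=vision.camera_params("top")
C=np.array([571.02,141.78]);a=.2085
M=np.array([[np.cos(a),-np.sin(a)],[np.sin(a),np.cos(a)]])
im=cv2.imread("pics/top0.png").astype(int)
g=im[:,:,2]-im[:,:,0]  # woodness
m=((g>30)&(np.indices(g.shape)[1]>150)&(np.indices(g.shape)[1]<235)&(np.indices(g.shape)[0]>190)&(np.indices(g.shape)[0]<330)).astype(np.uint8)
n,l,st,ce=cv2.connectedComponentsWithStats(m)
for i in range(1,n):
    if st[i,4]<20: continue
    v,u=np.nonzero(l==i)
    P=np.array([ray((x,y),c,22)[:2] for x,y in zip(u,v)]);q=(P-C)@M
    print(st[i],"mean",q.mean(0).round(1),"min",q.min(0).round(1),"max",q.max(0).round(1))
# x-profile along case x at y=0 z=26
for z in (26,):
  xs=np.arange(-112,113,2.); p=np.c_[np.c_[xs,0*xs]@M.T+C,0*xs+z]; uv=proj(p,c)
  val=cv2.remap(g.astype(np.float32),uv[:,0].astype(np.float32)[None],uv[:,1].astype(np.float32)[None],1)[0]
  print([(int(x),int(v)) for x,v in zip(xs,val) if v>15])
```

```text
[162 205  28   8 125] mean [103.3  -0.2] min [ 98.7 -25.1] max [107.8  25.3]
[167 235  28  13 225] mean [40.7 -0.1] min [ 33.  -25.7] max [48.2 25.8]
[172 266  28  13 228] mean [-16.6  -0. ] min [-24.2 -25.6] max [-9.  25.5]
[176 292  28  13 230] mean [-66.1   0.2] min [-73.6 -25.2] max [-58.7  25.8]
[179 316  28   7  82] mean [-103.8    0.5] min [-106.4  -23.9] max [-101.   26.]
[(-106, 40), (-104, 67), (-102, 57), (-74, 20), (-72, 81), (-70, 82), (-68, 65), (-66, 67), (-64, 74), (-62, 89), (-60, 66), (-24, 47), (-22, 87), (-20, 70), (-18, 61), (-16, 68), (-14, 76), (-12, 89), (-10, 50), (32, 23), (34, 88), (36, 95), (38, 75), (40, 64), (42, 68), (44, 76), (46, 68), (48, 31), (98, 31), (100, 54), (102, 54), (104, 52), (106, 41)]
```

Run:
```python
from h import *
plan(508.9,-141.3,100,np.radians(47.2))
c=vision.camera_params("top")
print("bottle",ray((343,165),c,20).round(0), "dish",ray((498,217),c,10).round(0))
C=np.array([571.02,141.78]);a=.2085
M=np.array([[np.cos(a),-np.sin(a)],[np.sin(a),np.cos(a)]])
for k,x in zip((1,2,3,4),(-86.25,-40.75,12.75,74.25)): print(k,(M@[x,0]+C).round(1))
print("hinge",(M@[0,70]+C).round(1))
```

```text
t0.1 roll 16.7 deg = 0.278(60deg); shift mm [-648.8 -355.7  131.3] frac [-3.2439 -1.7783  0.6564] j6 -0.18
bottle [ 762. -148.   20.] dish [ 670. -442.   10.]
1 [486.6 123.9]
2 [531.2 133.3]
3 [583.5 144.4]
4 [643.7 157.1]
hinge [556.5 210.3]
```

Emit:
{"name": "drive_tool", "arguments": {"increments": [-1,0,0,-0.18,0.0926,-1,0,0,-0.18,0.0926,-1,0,0,-0.18,0.0926,-1,-0.1622,-0.0889,0,0,-1,-0.1622,-0.0889,0,0,-1,-0.1622,-0.0889,0,0,-1,-0.1622,-0.0889,0,0,-1,-0.1622,-0.0889,0,0,-1,-0.1622,-0.0889,0,0,-1,-0.1622,-0.0889,0,0,-1,-0.1622,-0.0889,0,0,-1,-0.1622,-0.0889,0,0]}}

```text
time_s: 1.1
tool_pos: [380.4, 243.7, 339.1]
tcp_rot: [0.365, 0.931, -0.0, -0.0]
contact_force: [1.8, -0.3, -1.1]
finger_gap: 85.3
gripper_force: 0.0
```

Emit:
{"name": "drive_tool", "arguments": {"increments": [-1,-0.1622,-0.0889,0,0,-1,-0.1622,-0.0889,0,0,-1,-0.1622,-0.0889,0,0,-1,-0.1622,-0.0889,0,0,-1,-0.1622,-0.0889,0,0,-1,-0.1622,-0.0889,0,0,-1,-0.1622,-0.0889,0,0,-1,-0.1622,-0.0889,0,0,-1,-0.1622,-0.0889,0,0,-1,-0.1622,-0.0889,0,0,-1,-0.1622,-0.0889,0,0,-1,0,0,0,0]}}

```text
time_s: 2.1
tool_pos: [512.0, -147.0, 338.8]
tcp_rot: [0.367, 0.93, -0.002, 0.002]
contact_force: [0.7, 0.4, -0.1]
finger_gap: 85.3
gripper_force: 0.0
```

Emit:
{"name": "drive_tool", "arguments": {"increments": [-1,0,0,0.17,0,-1,0,0,0.17,0,-1,0,0,0.17,0,-1,0,0,0.17,0,-1,0,0,0.17,0,-1,0,0,0,0,-1,0,0,0,0]}}

```text
time_s: 2.68
tool_pos: [508.3, -139.5, 167.9]
tcp_rot: [0.365, 0.931, 0.0, -0.003]
contact_force: [0.3, 0.3, 1.0]
finger_gap: 85.5
gripper_force: 0.0
```

Run:
```python
from h import *
plan(508.9,-141.3,100,np.radians(47.2))
c=vision.camera_params("wrist"); print(c)
im=vision.grab_frame("wrist"); cv2.imwrite("pics/w1.png",im[:,:,::-1])
print(proj(box(508.9,-141.3,np.radians(47.2),60,48,26),c).round(0))
```

```text
t2.7 roll 0.0 deg = 0.000(60deg); shift mm [-2.  -0.8 67.9] frac [-0.0098 -0.0041  0.3397] j6 -1.30
{'camera_matrix': array([[430.34602858,   0.        , 313.63408914],
       [  0.        , 430.34602858, 237.66357166],
       [  0.        ,   0.        ,   1.        ]]), 'eye': array([452.9628059 , -88.00046901, 310.44705157]), 'rotation': array([0.9060934 , 0.396372  , 0.05901162, 0.13565254])}
[[273. 246.]
 [269. 257.]
 [271. 183.]
 [267. 189.]
 [352. 246.]
 [355. 257.]
 [354. 183.]
 [357. 189.]]
```

View pics/w1.png

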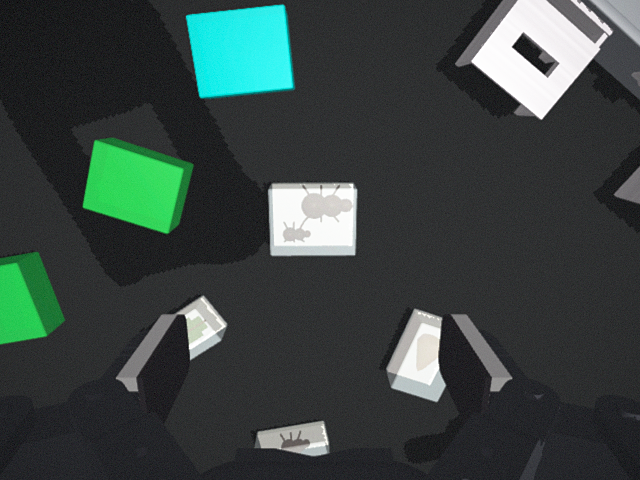

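The wrist view shows the two-beetle block at (313,220), within 1 px of the prediction, with the turquoise look-alike well away at (240,50). I'm descending to grasp.

Emit:
{"name": "drive_tool", "arguments": {"increments": [-1,-0.01,-0.004,0.17,0,-1,0,0,0.17,0,-1,0,0,0.17,0,-1,0,0,0.17,0,-1,0,0,0.09,0,-1,0,0,0.05,0,-1,0,0,0,0,-1,0,0,0,0]}}

```text
time_s: 3.4
tool_pos: [512.3, -143.1, 6.9]
tcp_rot: [0.365, 0.931, -0.0, 0.002]
contact_force: [-0.6, -0.3, -0.1]
finger_gap: 85.3
gripper_force: 0.0
```

Emit:
{"name": "drive_tool", "arguments": {"increments": [1,0,0,0,0,1,0,0,0,0,1,0,0,0,0,1,0,0,0,0,1,0,0,0,0,1,0,0,0,0,1,0,0,0,0,1,0,0,0,0]}}

```text
time_s: 4.07
tool_pos: [512.0, -143.1, 7.5]
tcp_rot: [0.365, 0.931, -0.0, 0.002]
contact_force: [-0.0, 0.3, 7.3]
finger_gap: 58.5
gripper_force: 64.9
```

Run:
```python
from h import *
plan(643.7,157.1,150,.2085+np.pi/2)
```

```text
t4.1 roll -54.7 deg = -0.912(60deg); shift mm [-191.4  266.  -142.6] frac [-0.9572  1.3301 -0.7128] j6 -1.31
```

Emit:
{"name": "drive_tool", "arguments": {"increments": [1,0,0,-0.08,0,1,0,0,-0.16,-0.114,1,0,0,-0.16,-0.114,1,0,0,-0.16,-0.114,1,0,0,-0.16,-0.114,1,0,0,0,-0.114,1,0,0,0,-0.114,1,0,0,0,-0.114,1,0,0,0,-0.114,1,0,0,0,0]}}

```text
time_s: 4.9
tool_pos: [510.6, -142.4, 150.4]
tcp_rot: [-0.105, 0.994, -0.0, 0.001]
contact_force: [-0.9, 0.8, -0.3]
finger_gap: 58.6
gripper_force: 64.7
```

Emit:
{"name": "drive_tool", "arguments": {"increments": [1,-0.0972,0.133,0,0,1,-0.0972,0.133,0,0,1,-0.0972,0.133,0,0,1,-0.0972,0.133,0,0,1,-0.0972,0.133,0,0,1,-0.0972,0.133,0,0,1,-0.0972,0.133,0,0,1,-0.0972,0.133,0,0,1,-0.0972,0.133,0,0,1,-0.0972,0.133,0,0,1,0,0,0,0,1,0,0,0,0]}}

```text
time_s: 5.9
tool_pos: [645.9, 160.0, 149.5]
tcp_rot: [-0.104, 0.995, -0.0, 0.0]
contact_force: [0.1, -0.5, -1.3]
finger_gap: 58.5
gripper_force: 64.7
```

Run:
```python
from h import *
plan(646.6,157.7,100,.2085+np.pi/2)
c=vision.camera_params("wrist")
im=vision.grab_frame("wrist"); cv2.imwrite("pics/w2.png",im[:,:,::-1])
C=np.array([571.02,141.78]);a=.2085
M=np.array([[np.cos(a),-np.sin(a)],[np.sin(a),np.cos(a)]])
for x in (-113,41.5,113): print(x,proj([*(M@[x,-70]+C),46],c).round(0),proj([*(M@[x,-24]+C),26],c).round(0))
for x in (48.25,100.25): print(x,proj([*(M@[x,-24]+C),10],c).round(0))
```

```text
t5.9 roll 0.0 deg = 0.001(60deg); shift mm [-0.2 -2.3 49.5] frac [-0.0008 -0.0117  0.2477] j6 -1.70
-113 [[ 158. -153.]] [[ 262. -131.]]
41.5 [[187. 177.]] [[270. 172.]]
113 [[197. 292.]] [[274. 279.]]
48.25 [[273. 179.]]
100.25 [[275. 253.]]
```

View pics/w2.png

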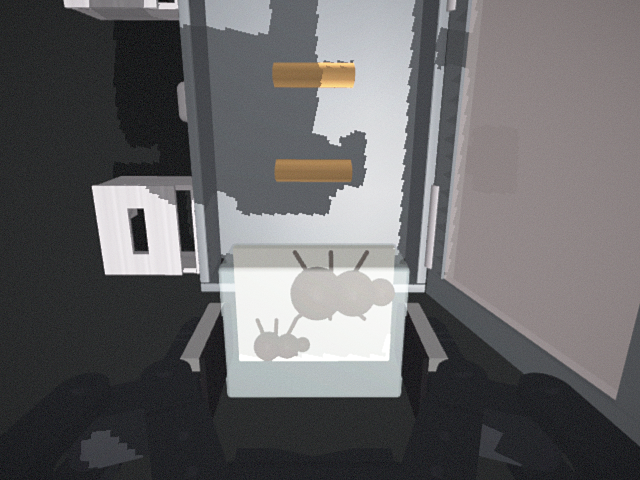

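```bash
cat >> h.py <<'E'
def inhand(W,ob,c,s):
    """ob: pixel corners of top face [(i,j)...]: bl,br (front edge, larger y) then tl,tr; solves block offset in tool frame"""
    M=R.from_quat(s["tcp_rot"]).as_matrix()
    def pts(v):
        o=[]
        for k in (v[2]-26,): pass
        L=[(W,-30,0),(W,30,0),(0,-30,0),(0,30,0)]
        return L
    def f(v,full=False):
        P=[]
        for sx in (-1,1):
            for sy in (-1,1):
                for z in (0,26): # z: tool z down -> top = v2-26
                    P.append(s["tool_pos"]+M@np.array([v[0]+sx*W/2,v[1]+sy*30,v[2]-z]))
        return proj(np.array(P),c)
    return f
E
python3 - <<'E'
from h import *
c=vision.camera_params("wrist"); s=env.get_state()
f=inhand(48,None,c,s)
for v in ([3,0,7.5],[0,0,7.5]): print(v,f(v).round(0).tolist())
# observed: order sx,sy,z(0 bottom,26 top)
E
```

```text
[3, 0, 7.5] [[237.0, 358.0], [225.0, 402.0], [388.0, 358.0], [400.0, 402.0], [231.0, 244.0], [215.0, 271.0], [395.0, 244.0], [410.0, 271.0]]
[0, 0, 7.5] [[238.0, 365.0], [225.0, 409.0], [387.0, 365.0], [400.0, 409.0], [231.0, 252.0], [216.0, 280.0], [394.0, 252.0], [409.0, 280.0]]
```

Emit:
{"name": "drive_tool", "arguments": {"increments": [1,0,0,0.16,0,1,0,0,0.16,0,1,0,0,0.14,0,1,0,0,0.08,0,1,0,0,0.05,0,1,0,0,0.03,0,1,0,0,0,0,1,0,0,0,0]}}

```text
time_s: 6.62
tool_pos: [646.1, 157.4, 26.1]
tcp_rot: [-0.103, 0.995, -0.0, 0.0]
contact_force: [0.3, 0.6, -0.6]
finger_gap: 58.9
gripper_force: 64.8
```

Emit:
{"name": "drive_tool", "arguments": {"increments": [1,0,0,0.015,0,1,0,0,0.015,0,1,0,0,0,0]}}

```text
time_s: 6.87
tool_pos: [646.4, 158.1, 19.8]
tcp_rot: [-0.104, 0.995, -0.0, 0.001]
contact_force: [0.1, -0.9, -1.8]
finger_gap: 58.5
gripper_force: 64.9
```

Emit:
{"name": "drive_tool", "arguments": {"increments": [1,0,0,0.012,0,1,0,0,0,0,1,0,0,0,0]}}

```text
time_s: 7.12
tool_pos: [646.4, 158.1, 17.6]
tcp_rot: [-0.104, 0.995, -0.0, 0.001]
contact_force: [0.2, -0.9, 2.7]
finger_gap: 58.4
gripper_force: 65.1
```

Emit:
{"name": "drive_tool", "arguments": {"increments": [-1,0,0,0,0,-1,0,0,0,0,-1,0,0,0,0,-1,0,0,0,0,-1,0,0,0,0,-1,0,0,0,0]}}

```text
time_s: 7.62
tool_pos: [645.7, 158.0, 16.7]
tcp_rot: [-0.104, 0.995, 0.0, -0.0]
contact_force: [-0.2, -0.7, -0.4]
finger_gap: 85.3
gripper_force: 0.0
```

Emit:
{"name": "drive_tool", "arguments": {"increments": [-1,0,0,-0.08,0,-1,0,0,-0.16,0,-1,0,0,-0.16,0,-1,0,0,-0.16,0,-1,0,0,-0.16,0,-1,0,0,0,0]}}

```text
time_s: 8.12
tool_pos: [650.4, 158.6, 168.6]
tcp_rot: [-0.104, 0.995, -0.0, 0.007]
contact_force: [1.4, -0.9, 0.1]
finger_gap: 85.4
gripper_force: 0.0
```

Run:
```python
from h import *
c=vision.camera_params("wrist"); im=vision.grab_frame("wrist"); cv2.imwrite("pics/w3.png",im[:,:,::-1])
t=vision.camera_params("top")
it=vision.grab_frame("top"); cv2.imwrite("pics/t3.png",it[:,:,::-1])
im=cv2.imread("pics/t3.png")
from fit import blocks
blocks(im,t)
plan(650.9,-151.7,150,np.radians(117.9))
cv2.imwrite("pics/v3.png",np.vstack([cv2.resize(cv2.imread("pics/w3.png"),(400,300)),cv2.resize(im[190:340,130:330],(400,300))]))
```

```text
1 [ 644.8 -291. ] yaw deg 59.0 err 0.042 515
2 [ 509.3 -280.9] yaw deg 81.7 err 0.037 645
3 [ 651.2 -151.6] yaw deg 118.2 err 0.026 755
4 [ 234.7 -318.2] yaw deg 532.0 err 0.994 222563
t8.2 roll -16.0 deg = -0.266(60deg); shift mm [ 141.4 -275.8   12.8] frac [ 0.7069 -1.3788  0.064 ] j6 -1.71
```

View pics/v3.png

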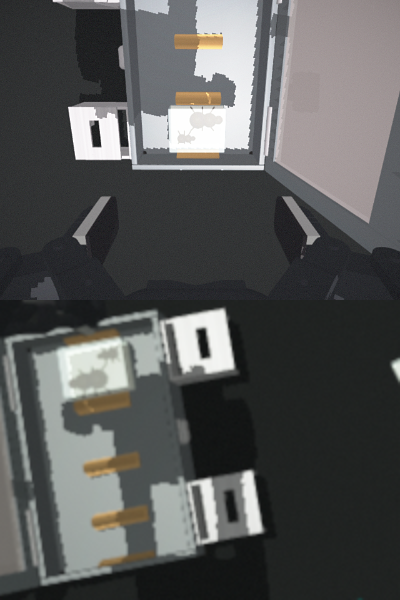

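Run:
```python
from h import *
c=vision.camera_params("top")
for p,z in [((375,150),170),((330,122),180),((382,130),180),((330,110),190),((345,173),10),((345,173),30),((325,160),10),((362,160),10)]: print(p,z,ray(p,c,z).round(0))
```

```text
(375, 150) 170 [ 745. -193.  170.]
(330, 122) 180 [ 785. -122.  180.]
(382, 130) 180 [ 774. -202.  180.]
(330, 110) 190 [ 800. -121.  190.]
(345, 173) 10 [ 749. -152.   10.]
(345, 173) 30 [ 744. -152.   30.]
(325, 160) 10 [ 774. -114.   10.]
(362, 160) 10 [ 775. -184.   10.]
```

Emit:
{"name": "drive_tool", "arguments": {"increments": [-1,0,0,0,-0.0887,-1,0,0,0,-0.0887,-1,0,0,0,-0.0887,-1,0.0785,-0.1532,0,0,-1,0.0785,-0.1532,0,0,-1,0.0785,-0.1532,0,0,-1,0.0785,-0.1532,0,0,-1,0.0785,-0.1532,0,0,-1,0.0785,-0.1532,0,0]}}

```text
time_s: 8.97
tool_pos: [646.9, -49.7, 158.5]
tcp_rot: [-0.241, 0.97, 0.001, -0.002]
contact_force: [0.2, 0.2, -0.3]
finger_gap: 85.3
gripper_force: 0.0
```

Emit:
{"name": "drive_tool", "arguments": {"increments": [-1,0.0785,-0.1532,0,0,-1,0.0785,-0.1532,0,0,-1,0.0785,-0.1532,0,0,-1,0,0,0,0,-1,0,0,0,0,-1,0,0,0,0,-1,0,0,0,0]}}

```text
time_s: 9.55
tool_pos: [649.1, -150.1, 159.7]
tcp_rot: [-0.242, 0.97, 0.001, -0.001]
contact_force: [0.2, 0.5, -0.2]
finger_gap: 85.4
gripper_force: 0.0
```

Run:
```python
from h import *
plan(651.1,-151.7,6,np.radians(118))
```

```text
t9.6 roll -0.0 deg = -0.001(60deg); shift mm [ -1.2  -2.7 153.7] frac [-0.0062 -0.0136  0.7683] j6 -2.45
```

Emit:
{"name": "drive_tool", "arguments": {"increments": [-1,-0.006,-0.014,0.16,0,-1,0,0,0.16,0,-1,0,0,0.16,0,-1,0,0,0.16,0,-1,0,0,0.09,0,-1,0,0,0.038,0,-1,0,0,0,0,-1,0,0,0,0]}}

```text
time_s: 10.22
tool_pos: [652.9, -152.8, 7.7]
tcp_rot: [-0.242, 0.97, -0.0, 0.0]
contact_force: [-1.4, 0.2, 0.4]
finger_gap: 85.8
gripper_force: 0.0
```

Emit:
{"name": "drive_tool", "arguments": {"increments": [1,0,0,0,0,1,0,0,0,0,1,0,0,0,0,1,0,0,0,0,1,0,0,0,0,1,0,0,0,0,1,0,0,0,0,1,0,0,0,0]}}

```text
time_s: 10.88
tool_pos: [654.0, -154.2, 9.8]
tcp_rot: [-0.241, 0.971, -0.001, 0.002]
contact_force: [0.1, 1.7, 6.4]
finger_gap: 58.0
gripper_force: 66.4
```

Run:
```python
from h import *
s=env.get_state(); M=R.from_quat(s["tcp_rot"]).as_matrix()
print("block offset in tool x", M[:,0]@(np.array([651.1,-151.7,0])-s["tool_pos"]*[1,1,0]))
plan(583.5,144.4,150,.2085+np.pi/2)
```

```text
block offset in tool x 1.3830267617102874
t10.9 roll 16.0 deg = 0.266(60deg); shift mm [   6.6  306.4 -140.9] frac [ 0.0332  1.5322 -0.7045] j6 -2.46
```

Emit:
{"name": "drive_tool", "arguments": {"increments": [1,0,0,-0.06,0,1,0,0,-0.16,0.0887,1,0,0,-0.16,0.0887,1,0,0,-0.16,0.0887,1,0,0,-0.16,0,1,0,0,0,0,1,0,0,0,0]}}

```text
time_s: 11.47
tool_pos: [653.8, -154.4, 151.0]
tcp_rot: [-0.104, 0.995, -0.002, 0.003]
contact_force: [0.0, 0.3, -0.9]
finger_gap: 58.6
gripper_force: 53.9
```

Emit:
{"name": "drive_tool", "arguments": {"increments": [1,0.0029,0.1703,0,0,1,0.0029,0.1703,0,0,1,0.0029,0.1703,0,0,1,0.0029,0.1703,0,0,1,0.0029,0.1703,0,0,1,0.0029,0.1703,0,0,1,0.0029,0.1703,0,0,1,0.0029,0.1703,0,0,1,0.0029,0.1703,0,0,1,0,0,0,0,1,0,0,0,0,1,0,0,0,0]}}

```text
time_s: 12.47
tool_pos: [583.1, 144.9, 146.4]
tcp_rot: [-0.104, 0.995, -0.0, -0.001]
contact_force: [0.5, -0.7, -1.5]
finger_gap: 58.1
gripper_force: 70.2
```

Run:
```python
from h import *
a=.2085
plan(583.5+1.4*np.cos(a),144.4+1.4*np.sin(a),26,a+np.pi/2)
```

```text
t12.5 roll 0.0 deg = 0.001(60deg); shift mm [ -1.9  -0.6 120.4] frac [-0.0097 -0.0028  0.6019] j6 -1.72
```

Emit:
{"name": "drive_tool", "arguments": {"increments": [1,-0.0097,-0.0028,0.16,0,1,0,0,0.16,0,1,0,0,0.14,0,1,0,0,0.08,0,1,0,0,0.05,0,1,0,0,0,0,1,0,0,0,0]}}

```text
time_s: 13.05
tool_pos: [586.2, 143.9, 29.1]
tcp_rot: [-0.103, 0.995, -0.0, -0.0]
contact_force: [0.3, -0.2, -0.8]
finger_gap: 58.1
gripper_force: 70.2
```

Emit:
{"name": "drive_tool", "arguments": {"increments": [1,0,0,0.02,0,1,0,0,0,0,1,0,0,0,0]}}

```text
time_s: 13.3
tool_pos: [586.6, 144.9, 26.4]
tcp_rot: [-0.104, 0.995, -0.0, 0.001]
contact_force: [0.1, 0.6, -1.2]
finger_gap: 57.9
gripper_force: 70.2
```

Emit:
{"name": "drive_tool", "arguments": {"increments": [1,0,0,0.01,0,1,0,0,0,0,1,0,0,0,0]}}

```text
time_s: 13.55
tool_pos: [585.9, 145.1, 23.6]
tcp_rot: [-0.104, 0.995, -0.0, 0.0]
contact_force: [0.1, -0.2, -0.8]
finger_gap: 58.3
gripper_force: 70.2
```

Emit:
{"name": "drive_tool", "arguments": {"increments": [1,0,0,0.01,0,1,0,0,0.01,0,1,0,0,0,0,1,0,0,0,0]}}

```text
time_s: 13.88
tool_pos: [586.1, 145.1, 19.9]
tcp_rot: [-0.104, 0.995, -0.0, 0.0]
contact_force: [-2.6, 0.0, 4.2]
finger_gap: 58.4
gripper_force: 70.8
```

Emit:
{"name": "drive_tool", "arguments": {"increments": [1,0,0,0.008,0,1,0,0,0,0,1,0,0,0,0]}}

```text
time_s: 14.13
tool_pos: [586.1, 145.1, 19.8]
tcp_rot: [-0.104, 0.995, -0.0, 0.0]
contact_force: [-3.4, -0.4, 14.4]
finger_gap: 57.9
gripper_force: 71.8
```

Emit:
{"name": "drive_tool", "arguments": {"increments": [-1,0,0,0,0,-1,0,0,0,0,-1,0,0,0,0,-1,0,0,0,0,-1,0,0,0,0,-1,0,0,0,0]}}

```text
time_s: 14.63
tool_pos: [585.7, 144.9, 17.3]
tcp_rot: [-0.104, 0.995, 0.0, -0.0]
contact_force: [-0.2, 0.4, -0.2]
finger_gap: 85.5
gripper_force: 0.0
```

Emit:
{"name": "drive_tool", "arguments": {"increments": [-1,0,0,-0.08,0,-1,0,0,-0.16,0,-1,0,0,-0.16,0,-1,0,0,-0.16,0,-1,0,0,-0.1,0,-1,0,0,0,0,-1,0,0,0,0]}}

```text
time_s: 15.22
tool_pos: [586.6, 145.0, 151.0]
tcp_rot: [-0.104, 0.995, -0.0, 0.001]
contact_force: [-0.6, 0.9, -0.7]
finger_gap: 85.5
gripper_force: 0.0
```

Run:
```python
from h import *
t=vision.camera_params("top")
it=vision.grab_frame("top"); cv2.imwrite("pics/t4.png",it[:,:,::-1])
im=cv2.imread("pics/t4.png")
from fit import blocks
blocks(im,t)
w=vision.grab_frame("wrist"); cv2.imwrite("pics/w4.png",w[:,:,::-1])
plan(509.3,-280.9,120,np.radians(81.7))
```

```text
1 [ 644.8 -291. ] yaw deg 59.0 err 0.042 515
2 [ 509.3 -280.8] yaw deg 81.7 err 0.037 641
3 [ 891. -682.] yaw deg -2.5 err 0.995 225828
4 [ 234.7 -318.2] yaw deg 532.0 err 0.995 225828
t15.3 roll 20.2 deg = 0.337(60deg); shift mm [  13.2 -432.2   28.8] frac [ 0.066  -2.1611  0.1441] j6 -1.72
```

View pics/w4.png

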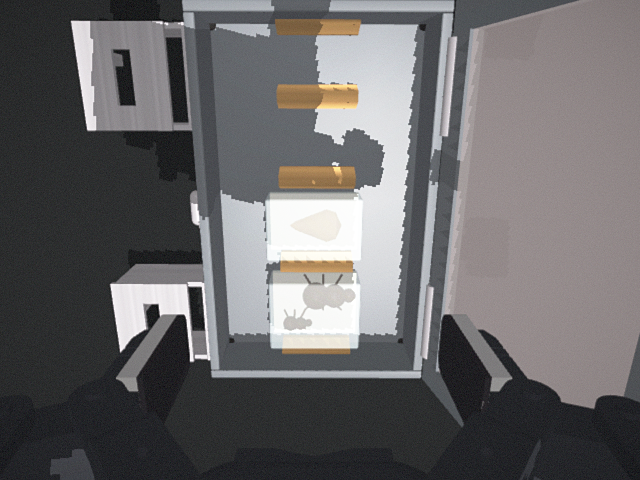

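The wrist view shows the snail block at (315,227) and the two-beetle block at (315,308), both square between their ribs. I'm going on to the leaf block.

Emit:
{"name": "drive_tool", "arguments": {"increments": [-1,0,0,0,0.1123,-1,0,0,0,0.1123,-1,0,0,0,0.1123,-1,0.0055,-0.1801,0,0,-1,0.0055,-0.1801,0,0,-1,0.0055,-0.1801,0,0,-1,0.0055,-0.1801,0,0,-1,0.0055,-0.1801,0,0,-1,0.0055,-0.1801,0,0,-1,0.0055,-0.1801,0,0,-1,0.0055,-0.1801,0,0,-1,0.0055,-0.1801,0,0]}}

```text
time_s: 16.32
tool_pos: [527.6, -175.4, 147.7]
tcp_rot: [0.072, 0.997, 0.001, -0.002]
contact_force: [0.4, -0.6, -0.2]
finger_gap: 85.6
gripper_force: 0.0
```

Emit:
{"name": "drive_tool", "arguments": {"increments": [-1,0.0055,-0.1801,0,0,-1,0.0055,-0.1801,0,0,-1,0.0055,-0.1801,0,0,-1,0,0,0.14,0,-1,0,0,0,0,-1,0,0,0,0,-1,0,0,0,0]}}

```text
time_s: 16.9
tool_pos: [509.9, -279.4, 120.7]
tcp_rot: [0.072, 0.997, 0.001, -0.001]
contact_force: [0.7, 0.9, 0.6]
finger_gap: 85.6
gripper_force: 0.0
```

Run:
```python
from h import *
plan(509.3,-280.8,9,np.radians(81.7))
```

```text
t16.9 roll 0.1 deg = 0.001(60deg); shift mm [ 1.000e-01 -1.600e+00  1.117e+02] frac [ 3.000e-04 -8.200e-03  5.586e-01] j6 -2.12
```

Emit:
{"name": "drive_tool", "arguments": {"increments": [-1,0,-0.006,0.16,0,-1,0,0,0.16,0,-1,0,0,0.13,0,-1,0,0,0.07,0,-1,0,0,0.038,0,-1,0,0,0,0,-1,0,0,0,0]}}

```text
time_s: 17.48
tool_pos: [511.2, -281.6, 10.9]
tcp_rot: [0.072, 0.997, -0.0, 0.0]
contact_force: [-0.4, 0.7, 1.3]
finger_gap: 85.4
gripper_force: 0.0
```

Emit:
{"name": "drive_tool", "arguments": {"increments": [1,0,0,0,0,1,0,0,0,0,1,0,0,0,0,1,0,0,0,0,1,0,0,0,0,1,0,0,0,0,1,0,0,0,0,1,0,0,0,0]}}

```text
time_s: 18.15
tool_pos: [511.5, -282.7, 12.1]
tcp_rot: [0.072, 0.997, -0.001, 0.001]
contact_force: [0.4, 0.6, 5.3]
finger_gap: 58.1
gripper_force: 64.7
```

Run:
```python
from h import *
s=env.get_state(); M=R.from_quat(s["tcp_rot"]).as_matrix()
print("block offset in tool x", M[:,0]@(np.array([509.3,-280.8,0])-s["tool_pos"]*[1,1,0]))
plan(531.2,133.3,150,.2085+np.pi/2)
```

```text
block offset in tool x 2.453212866344824
t18.1 roll -20.2 deg = -0.337(60deg); shift mm [-105.7  402.6 -138.7] frac [-0.5285  2.0129 -0.6933] j6 -2.12
```

Emit:
{"name": "drive_tool", "arguments": {"increments": [1,0,0,-0.06,0,1,0,0,-0.16,-0.1123,1,0,0,-0.16,-0.1123,1,0,0,-0.16,-0.1123,1,0,0,-0.15,0,1,0,0,0,0,1,0,0,0,0]}}

```text
time_s: 18.73
tool_pos: [511.5, -283.0, 151.3]
tcp_rot: [-0.104, 0.995, -0.002, 0.002]
contact_force: [-0.7, 0.4, -0.8]
finger_gap: 58.1
gripper_force: 64.5
```

Emit:
{"name": "drive_tool", "arguments": {"increments": [1,-0.045,0.1677,0,0,1,-0.045,0.1677,0,0,1,-0.045,0.1677,0,0,1,-0.045,0.1677,0,0,1,-0.045,0.1677,0,0,1,-0.045,0.1677,0,0,1,-0.045,0.1677,0,0,1,-0.045,0.1677,0,0,1,-0.045,0.1677,0,0,1,-0.045,0.1677,0,0,1,-0.045,0.1677,0,0,1,-0.045,0.1677,0,0]}}

```text
time_s: 19.73
tool_pos: [531.3, 135.6, 146.9]
tcp_rot: [-0.104, 0.995, 0.0, -0.002]
contact_force: [0.5, -0.6, -1.0]
finger_gap: 57.9
gripper_force: 64.5
```

Emit:
{"name": "drive_tool", "arguments": {"increments": [1,0,0,0,0,1,0,0,0,0,1,0,0,0,0]}}

```text
time_s: 19.98
tool_pos: [531.8, 133.9, 147.2]
tcp_rot: [-0.104, 0.995, -0.0, -0.001]
contact_force: [0.8, 0.0, -0.0]
finger_gap: 58.7
gripper_force: 64.6
```

Run:
```python
from h import *
a=.2085
plan(531.2+2.2*np.cos(a),133.3+2.2*np.sin(a),26,a+np.pi/2)
```

```text
t20.0 roll 0.0 deg = 0.001(60deg); shift mm [ -1.8  -0.5 121.2] frac [-0.0091 -0.0024  0.6059] j6 -1.74
```

Emit:
{"name": "drive_tool", "arguments": {"increments": [1,-0.004,-0.0024,0.16,0,1,0,0,0.16,0,1,0,0,0.14,0,1,0,0,0.08,0,1,0,0,0.05,0,1,0,0,0.01,0,1,0,0,0,0,1,0,0,0,0]}}

```text
time_s: 20.65
tool_pos: [534.4, 133.2, 28.9]
tcp_rot: [-0.104, 0.995, -0.0, 0.001]
contact_force: [-1.2, 0.0, 0.1]
finger_gap: 58.3
gripper_force: 64.6
```

Emit:
{"name": "drive_tool", "arguments": {"increments": [1,0,0,0.012,0,1,0,0,0.01,0,1,0,0,0,0,1,0,0,0,0]}}

```text
time_s: 20.98
tool_pos: [533.8, 133.9, 24.1]
tcp_rot: [-0.104, 0.995, -0.0, 0.0]
contact_force: [0.4, 0.5, -0.1]
finger_gap: 58.1
gripper_force: 64.6
```

Emit:
{"name": "drive_tool", "arguments": {"increments": [1,0,0,0.01,0,1,0,0,0,0,1,0,0,0,0]}}

```text
time_s: 21.23
tool_pos: [534.1, 133.9, 22.1]
tcp_rot: [-0.104, 0.995, -0.0, 0.001]
contact_force: [0.1, 0.2, 3.3]
finger_gap: 58.1
gripper_force: 65.0
```

Floor contact came at the expected height, so I'm releasing it and going for block 1.

Emit:
{"name": "drive_tool", "arguments": {"increments": [-1,0,0,0,0,-1,0,0,0,0,-1,0,0,0,0,-1,0,0,0,0,-1,0,0,0,0,-1,0,0,0,0]}}

```text
time_s: 21.73
tool_pos: [533.6, 133.7, 21.6]
tcp_rot: [-0.104, 0.995, 0.0, -0.0]
contact_force: [-0.7, -0.4, 0.9]
finger_gap: 85.4
gripper_force: 0.0
```

Emit:
{"name": "drive_tool", "arguments": {"increments": [-1,0,0,-0.08,0,-1,0,0,-0.16,0,-1,0,0,-0.16,0,-1,0,0,-0.16,0,-1,0,0,-0.1,0,-1,0,0,0,0,-1,0,0,0,0]}}

```text
time_s: 22.32
tool_pos: [534.4, 133.8, 154.9]
tcp_rot: [-0.104, 0.995, -0.0, 0.001]
contact_force: [0.4, -0.5, -0.6]
finger_gap: 85.4
gripper_force: 0.0
```

Run:
```python
from h import *
t=vision.camera_params("top")
it=vision.grab_frame("top"); cv2.imwrite("pics/t5.png",it[:,:,::-1])
im=cv2.imread("pics/t5.png")
from fit import blocks
blocks(im,t)
w=vision.grab_frame("wrist"); cv2.imwrite("pics/w5.png",w[:,:,::-1])
plan(644.8,-291,120,np.radians(59))
```

```text
1 [ 644.8 -291. ] yaw deg 59.0 err 0.042 515
2 [ 393.7 -657.2] yaw deg 195.3 err 0.996 225544
3 [ 891. -682.] yaw deg -2.5 err 0.995 225544
4 [ 234.7 -318.2] yaw deg 532.0 err 0.995 225544
t22.4 roll 42.9 deg = 0.716(60deg); shift mm [-314.8 -306.3   32.6] frac [-1.5742 -1.5313  0.1631] j6 -1.74
```

Emit:
{"name": "drive_tool", "arguments": {"increments": [-1,0,0,0,0.1023,-1,0,0,0,0.1023,-1,0,0,0,0.1023,-1,0,0,0,0.1023,-1,0,0,0,0.1023,-1,0,0,0,0.1023,-1,0,0,0,0.1023,-1,-0.1211,-0.1178,0,0,-1,-0.1211,-0.1178,0,0,-1,-0.1211,-0.1178,0,0,-1,-0.1211,-0.1178,0,0,-1,-0.1211,-0.1178,0,0]}}

```text
time_s: 23.42
tool_pos: [575.7, -30.8, 151.5]
tcp_rot: [0.267, 0.964, -0.0, -0.002]
contact_force: [0.5, -0.0, 0.2]
finger_gap: 85.7
gripper_force: 0.0
```

Emit:
{"name": "drive_tool", "arguments": {"increments": [-1,-0.1211,-0.1178,0,0,-1,-0.1211,-0.1178,0,0,-1,-0.1211,-0.1178,0,0,-1,-0.1211,-0.1178,0,0,-1,-0.1211,-0.1178,0,0,-1,-0.1211,-0.1178,0,0,-1,-0.1211,-0.1178,0,0,-1,-0.1211,-0.1178,0,0,-1,0,0,0.14,0,-1,0,0,0,0,-1,0,0,0,0]}}

```text
time_s: 24.33
tool_pos: [642.9, -289.7, 121.3]
tcp_rot: [0.268, 0.963, 0.002, -0.004]
contact_force: [-0.7, -0.4, 0.1]
finger_gap: 85.3
gripper_force: 0.0
```

Run:
```python
from h import *
plan(644.8,-291,9,np.radians(59))
```

```text
t24.3 roll -0.1 deg = -0.001(60deg); shift mm [ -3.4  -0.2 112.3] frac [-0.0168 -0.0012  0.5615] j6 -1.61
```

Emit:
{"name": "drive_tool", "arguments": {"increments": [-1,-0.007,0,0.16,0,-1,0,0,0.16,0,-1,0,0,0.13,0,-1,0,0,0.07,0,-1,0,0,0.038,0,-1,0,0,0,0,-1,0,0,0,0]}}

```text
time_s: 24.92
tool_pos: [647.6, -291.6, 15.1]
tcp_rot: [0.267, 0.964, -0.0, 0.001]
contact_force: [0.4, -0.3, -0.2]
finger_gap: 85.2
gripper_force: 0.0
```

Emit:
{"name": "drive_tool", "arguments": {"increments": [1,0,0,0,0,1,0,0,0,0,1,0,0,0,0,1,0,0,0,0,1,0,0,0,0,1,0,0,0,0,1,0,0,0,0,1,0,0,0,0]}}

```text
time_s: 25.58
tool_pos: [648.6, -292.7, 16.9]
tcp_rot: [0.267, 0.964, -0.001, 0.002]
contact_force: [1.1, 0.0, 5.5]
finger_gap: 57.7
gripper_force: 64.3
```

Run:
```python
from h import *
s=env.get_state(); M=R.from_quat(s["tcp_rot"]).as_matrix()
print("block offset in tool x", M[:,0]@(np.array([644.8,-291,0])-s["tool_pos"]*[1,1,0]))
plan(486.6,123.9,150,.2085+np.pi/2)
```

```text
block offset in tool x 4.141733319731557
t25.6 roll -43.0 deg = -0.716(60deg); shift mm [  71.7  440.7 -134.9] frac [ 0.3587  2.2034 -0.6744] j6 -1.61
```

Emit:
{"name": "drive_tool", "arguments": {"increments": [1,0,0,-0.06,0,1,0,0,-0.16,-0.1023,1,0,0,-0.16,-0.1023,1,0,0,-0.16,-0.1023,1,0,0,-0.14,-0.1023,1,0,0,0,-0.1023,1,0,0,0,-0.1023,1,0,0,0,-0.1023,1,0,0,0,0,1,0.026,0.1695,0,0,1,0.026,0.1695,0,0]}}

```text
time_s: 26.5
tool_pos: [622.7, -228.8, 150.5]
tcp_rot: [-0.101, 0.995, -0.001, 0.001]
contact_force: [-0.9, 0.7, -0.2]
finger_gap: 57.3
gripper_force: 64.2
```

Emit:
{"name": "drive_tool", "arguments": {"increments": [1,0.026,0.1695,0,0,1,0.026,0.1695,0,0,1,0.026,0.1695,0,0,1,0.026,0.1695,0,0,1,0.026,0.1695,0,0,1,0.026,0.1695,0,0,1,0.026,0.1695,0,0,1,0.026,0.1695,0,0,1,0.026,0.1695,0,0,1,0.026,0.1695,0,0,1,0.026,0.1695,0,0]}}

```text
time_s: 27.42
tool_pos: [488.8, 126.8, 150.7]
tcp_rot: [-0.102, 0.995, -0.0, 0.0]
contact_force: [1.1, 0.2, -0.1]
finger_gap: 57.8
gripper_force: 64.2
```

Emit:
{"name": "drive_tool", "arguments": {"increments": [1,0,0,0,0,1,0,0,0,0,1,0,0,0,0]}}

```text
time_s: 27.67
tool_pos: [490.1, 125.4, 150.6]
tcp_rot: [-0.104, 0.995, -0.0, 0.001]
contact_force: [-0.0, -0.3, -0.9]
finger_gap: 57.8
gripper_force: 64.2
```

Run:
```python
from h import *
a=.2085
plan(486.6+4*np.cos(a),123.9+4*np.sin(a),32,a+np.pi/2)
w=vision.grab_frame("wrist"); cv2.imwrite("pics/w6.png",w[:,:,::-1])
c=vision.camera_params("wrist")
print(inhand(24,None,c,env.get_state())([4,0,16.9]).round(0).tolist())
C=np.array([571.02,141.78])
M=np.array([[np.cos(a),-np.sin(a)],[np.sin(a),np.cos(a)]])
for x in (-113,-65.5,-16): print(x,proj([*(M@[x,-24]+C),26],c).round(0),proj([*(M@[x,24]+C),26],c).round(0),proj([*(M@[x,-70]+C),46],c).round(0))
```

```text
t27.7 roll -0.0 deg = -0.001(60deg); shift mm [ -0.2  -0.7 118.6] frac [-0.0008 -0.0036  0.5929] j6 -1.75
[[240.0, 318.0], [228.0, 353.0], [386.0, 318.0], [397.0, 353.0], [237.0, 263.0], [223.0, 291.0], [389.0, 263.0], [402.0, 291.0]]
-113 [[274. 180.]] [[351. 180.]] [[192. 186.]]
-65.5 [[276. 252.]] [[349. 252.]] [[198. 263.]]
-16 [[278. 320.]] [[348. 319.]] [[205. 335.]]
```

View pics/w6.png

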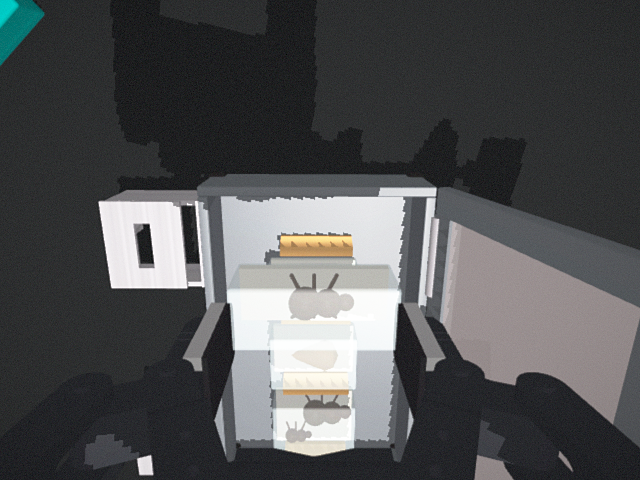

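The wrist view shows the beetle block held at (315,300) with slot 1 free beneath it, and the rim at (198,187) as predicted. I'm lowering it.

Emit:
{"name": "drive_tool", "arguments": {"increments": [1,0,0,0.16,0,1,0,0,0.16,0,1,0,0,0.14,0,1,0,0,0.08,0,1,0,0,0.05,0,1,0,0,0,0,1,0,0,0,0]}}

```text
time_s: 28.3
tool_pos: [490.2, 124.6, 32.0]
tcp_rot: [-0.103, 0.995, -0.0, 0.0]
contact_force: [0.3, 0.3, 0.2]
finger_gap: 57.6
gripper_force: 64.2
```

Emit:
{"name": "drive_tool", "arguments": {"increments": [1,0,0,0.015,0,1,0,0,0,0,1,0,0,0,0]}}

```text
time_s: 28.55
tool_pos: [490.3, 125.4, 30.0]
tcp_rot: [-0.104, 0.995, -0.0, 0.001]
contact_force: [0.3, -0.9, -0.2]
finger_gap: 57.7
gripper_force: 64.2
```

Emit:
{"name": "drive_tool", "arguments": {"increments": [1,0,0,0.01,0,1,0,0,0,0,1,0,0,0,0]}}

```text
time_s: 28.8
tool_pos: [489.6, 125.6, 27.4]
tcp_rot: [-0.104, 0.995, -0.0, 0.0]
contact_force: [1.2, 0.2, -1.8]
finger_gap: 57.1
gripper_force: 64.2
```

Emit:
{"name": "drive_tool", "arguments": {"increments": [1,0,0,0.01,0,1,0,0,0,0,1,0,0,0,0]}}

```text
time_s: 29.05
tool_pos: [489.7, 125.6, 26.8]
tcp_rot: [-0.104, 0.995, -0.0, 0.001]
contact_force: [-1.5, 0.4, 13.7]
finger_gap: 57.5
gripper_force: 65.8
```

Emit:
{"name": "drive_tool", "arguments": {"increments": [-1,0,0,0,0,-1,0,0,0,0,-1,0,0,0,0,-1,0,0,0,0,-1,0,0,0,0,-1,0,0,0,0]}}

```text
time_s: 29.55
tool_pos: [489.4, 125.4, 24.9]
tcp_rot: [-0.104, 0.995, 0.0, -0.0]
contact_force: [-0.1, 0.9, -0.5]
finger_gap: 85.6
gripper_force: 0.0
```

Emit:
{"name": "drive_tool", "arguments": {"increments": [-1,0,0,-0.08,0,-1,0,0,-0.16,0,-1,0,0,-0.16,0,-1,0,0,-0.16,0,-1,0,0,-0.16,0,-1,0,0,-0.16,0,-1,0,0,-0.16,0,-1,0,0,-0.16,0,-1,0,0,0,0,-1,0,0,0,0]}}

```text
time_s: 30.38
tool_pos: [490.5, 125.5, 267.0]
tcp_rot: [-0.104, 0.995, -0.0, 0.002]
contact_force: [-0.9, 0.2, -0.3]
finger_gap: 85.7
gripper_force: 0.0
```

Run:
```python
from h import *
s=env.get_state();print(s["tool_pos"],s["joint_positions"].round(2))
a=cv2.cvtColor(vision.grab_frame("top"),4); cv2.imwrite("pics/t7.png",a)
b=cv2.cvtColor(vision.grab_frame("wrist"),4); cv2.imwrite("pics/w7.png",b)
d=cv2.cvtColor(vision.grab_frame("side"),4); cv2.imwrite("pics/s7.png",d)
o=np.hstack([cv2.resize(b,(400,300)),cv2.resize(a[180:360,0:240],(400,300),interpolation=2)])
o2=cv2.resize(d[60:285,120:420],(400,300),interpolation=2)
o=np.vstack([o,np.hstack([o2,o2*0])]); cv2.imwrite("pics/v7.png",o)
```

```text
[490.54286428 125.5333977  266.98770665] [ 0.03  0.32  1.68 -0.    1.13 -1.75]
```

View pics/v7.png

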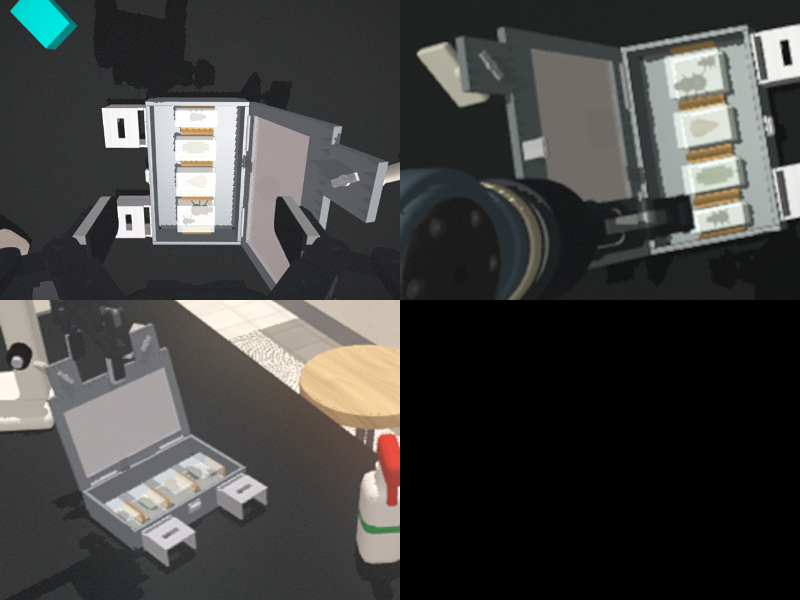

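```bash
cat >> h.py <<'E'
CC=np.array([571.02,141.78]); CA=.2085
CM=np.array([[np.cos(CA),-np.sin(CA)],[np.sin(CA),np.cos(CA)]])
def lidpt(th,x,r,n=0):  # n: height over underside; case->world
    y=70-r*np.cos(th)+n*np.sin(th); z=46+r*np.sin(th)+n*np.cos(th)
    return np.array([*(CM@[x,y]+CC),z])
def case2w(x,y): return CM@np.array([x,y])+CC
E
python3 - <<'E'
from h import *
c=vision.camera_params("top")
for th in (1.65,1.7,1.75,1.8,1.85,1.9,1.95):
    print(th,[proj(lidpt(th,x,r,0),c).round(0)[0].tolist() for x,r in((113,156),(-113,156),(52,200),(52,156))])
E
```

```text
1.65 [[79.0, 191.0], [100.0, 345.0], [65.0, 228.0], [85.0, 232.0]]
1.7 [[74.0, 192.0], [95.0, 346.0], [58.0, 230.0], [80.0, 233.0]]
1.75 [[69.0, 194.0], [90.0, 347.0], [52.0, 231.0], [75.0, 234.0]]
1.8 [[65.0, 195.0], [85.0, 348.0], [45.0, 233.0], [70.0, 235.0]]
1.85 [[60.0, 196.0], [81.0, 348.0], [40.0, 234.0], [66.0, 236.0]]
1.9 [[56.0, 197.0], [77.0, 349.0], [34.0, 236.0], [62.0, 237.0]]
1.95 [[53.0, 199.0], [73.0, 350.0], [29.0, 237.0], [58.0, 238.0]]
```

Run:
```python
from h import *
cs=vision.camera_params("side")
for p,z in [((155,155),0),((160,130),0),((55,158),0),((145,40),200),((90,80),150)]: print(p,ray(p,cs,z).round(0))
plan(*case2w(0,165),270,CA+np.pi/2)
```

```text
(155, 155) [480. 470.   0.]
(160, 130) [534. 579.   0.]
(55, 158) [265. 600.   0.]
(145, 40) [577. 686. 200.]
(90, 80) [410. 649. 150.]
t30.5 roll -0.0 deg = -0.000(60deg); shift mm [-84.3 163.9  -6.5] frac [-0.4214  0.8194 -0.0324] j6 -1.75
```

Emit:
{"name": "drive_tool", "arguments": {"increments": [1,0,0,-0.1,0,1,-0.0702,0.1366,0,0,1,-0.0702,0.1366,0,0,1,-0.0702,0.1366,0,0,1,-0.0702,0.1366,0,0,1,-0.0702,0.1366,0,0,1,-0.0702,0.1366,0,0,1,0,0,0,0,1,0,0,0,0,1,0,0,0,0,1,0,0,0,0]}}

```text
time_s: 31.45
tool_pos: [537.3, 302.1, 283.9]
tcp_rot: [-0.104, 0.995, -0.001, -0.001]
contact_force: [-0.0, 0.4, 0.2]
finger_gap: 0.0
gripper_force: 0.0
```

Run:
```python
from h import *
plan(*case2w(0,165),172,CA+np.pi/2)
a=cv2.cvtColor(vision.grab_frame("wrist"),4); b=cv2.cvtColor(vision.grab_frame("side"),4)
cv2.imwrite("pics/v8.png",np.hstack([cv2.resize(a,(400,300)),cv2.resize(b[20:245,100:400],(400,300),interpolation=2)]))
```

```text
t31.4 roll -0.1 deg = -0.001(60deg); shift mm [ -0.2   1.3 111.9] frac [-0.0008  0.0063  0.5596] j6 -1.45
```

View pics/v8.png

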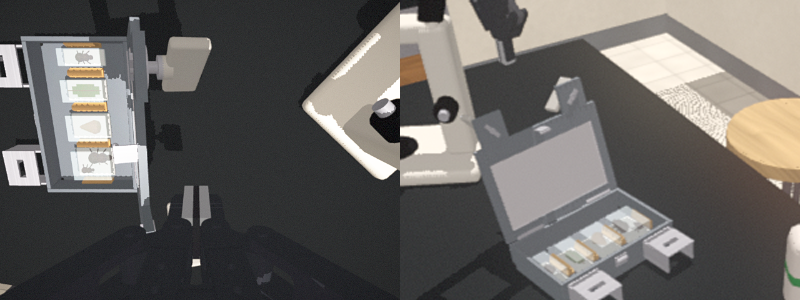

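```bash
cat > path.py <<'E'
import numpy as np
h=12
def tcp(th):
    if th>=1.57: return np.array([70-156*np.cos(th)+8*np.sin(th)+h,172])
    r=min((172-46)/np.sin(th),140); return np.array([70-r*np.cos(th)+8*np.sin(th)+h,46+r*np.sin(th)+8*np.cos(th)])
P=[np.array([165,172.])]+[tcp(t) for t in np.r_[1.86,np.arange(1.75,.1,-.1)]]
for a,b,t in zip(P,P[1:],np.r_[1.86,np.arange(1.75,.1,-.1)]): print("%.2f dy %.3f dz %.3f  pos %s"%(t,(b-a)[0]/200,-(b-a)[1]/200,b.round(0)))
E
python3 path.py
```

```text
1.86 dy -0.154 dz -0.000  pos [134. 172.]
1.75 dy -0.082 dz -0.000  pos [118. 172.]
1.65 dy -0.077 dz -0.000  pos [102. 172.]
1.55 dy -0.075 dz -0.001  pos [ 87. 172.]
1.45 dy -0.064 dz -0.004  pos [ 75. 173.]
1.35 dy -0.066 dz -0.004  pos [ 62. 174.]
1.25 dy -0.069 dz -0.004  pos [ 48. 175.]
1.15 dy -0.074 dz -0.004  pos [ 33. 175.]
1.05 dy -0.068 dz 0.019  pos [ 19. 171.]
0.95 dy -0.061 dz 0.034  pos [  7. 165.]
0.85 dy -0.057 dz 0.040  pos [ -4. 156.]
0.75 dy -0.053 dz 0.046  pos [-15. 147.]
0.65 dy -0.048 dz 0.051  pos [-25. 137.]
0.55 dy -0.043 dz 0.055  pos [-33. 126.]
0.45 dy -0.037 dz 0.059  pos [-41. 114.]
0.35 dy -0.031 dz 0.063  pos [-47. 102.]
0.25 dy -0.024 dz 0.066  pos [-52.  88.]
0.15 dy -0.018 dz 0.068  pos [-55.  75.]
```

Emit:
{"name": "drive_tool", "arguments": {"increments": [1,0,0.006,0.15,0,1,0,0,0.15,0,1,0,0,0.15,0,1,0,0,0.11,0,1,0,0,0,0,1,0,0,0,0]}}

```text
time_s: 32.05
tool_pos: [537.3, 303.5, 172.5]
tcp_rot: [-0.103, 0.995, -0.0, -0.001]
contact_force: [-0.2, -0.5, 0.7]
finger_gap: -0.0
gripper_force: 0.0
```

Emit:
{"name": "drive_tool", "arguments": {"increments": [1,0,-0.08,0,0,1,0,-0.04,0,0,1,0,-0.034,0,0,1,0,-0.041,0,0,1,0,-0.041,0,0,1,0,-0.038,0,0,1,0,-0.038,0,0,1,0,-0.038,0,0,1,0,-0.038,0,0]}}

```text
time_s: 32.8
tool_pos: [555.1, 230.4, 175.7]
tcp_rot: [-0.104, 0.995, 0.002, 0.002]
contact_force: [-0.8, 6.2, 5.0]
finger_gap: -0.1
gripper_force: 3.0
```

Emit:
{"name": "drive_tool", "arguments": {"increments": [1,0,-0.032,-0.002,0,1,0,-0.032,-0.002,0,1,0,-0.033,-0.002,0,1,0,-0.033,-0.002,0,1,0,-0.035,-0.002,0,1,0,-0.035,-0.002,0,1,0,-0.037,-0.002,0,1,0,-0.037,-0.002,0,1,0,-0.034,0.009,0,1,0,-0.034,0.009,0]}}

```text
time_s: 33.63
tool_pos: [567.8, 162.6, 173.4]
tcp_rot: [-0.104, 0.995, 0.002, 0.0]
contact_force: [-1.7, 4.1, -0.8]
finger_gap: 0.1
gripper_force: 2.0
```

Run:
```python
from h import *
s=env.get_state();print((CM.T@(s["tool_pos"][:2]-CC)).round(1),s["tool_pos"][2],s["contact_force"])
b=cv2.cvtColor(vision.grab_frame("side"),4)
cv2.imwrite("pics/v9.png",cv2.resize(b[20:245,100:400],(600,450),interpolation=2))
```

```text
[ 1.2 21.1] 173.43881602870465 [-1.69102878  4.11195646 -0.82480998]
```

View pics/v9.png

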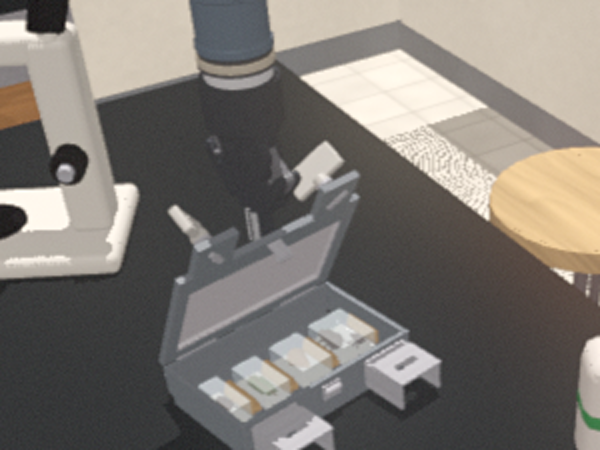

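The lid is about halfway down, with the fingers pushing at its middle between the two wings. I'll carry on along the arc.

Emit:
{"name": "drive_tool", "arguments": {"increments": [1,0,-0.031,0.017,0,1,0,-0.031,0.017,0,1,0,-0.028,0.02,0,1,0,-0.028,0.02,0,1,0,-0.027,0.023,0,1,0,-0.027,0.023,0,1,0,-0.024,0.026,0,1,0,-0.024,0.026,0,1,0,-0.021,0.028,0,1,0,-0.021,0.028,0,1,0,-0.019,0.03,0,1,0,-0.019,0.03,0]}}

```text
time_s: 34.68
tool_pos: [581.0, 102.4, 114.5]
tcp_rot: [-0.104, 0.995, -0.0, 0.001]
contact_force: [1.0, -0.5, 2.1]
finger_gap: -0.0
gripper_force: 1.3
```

Emit:
{"name": "drive_tool", "arguments": {"increments": [1,0,-0.015,0.032,0,1,0,-0.015,0.032,0,1,0,-0.012,0.033,0,1,0,-0.012,0.033,0,1,0,-0.009,0.034,0,1,0,-0.009,0.034,0,1,0,-0.02,0.02,0,1,0,-0.02,0.02,0,1,0,-0.02,0.0,0,1,0,0,0,0]}}

```text
time_s: 35.52
tool_pos: [585.5, 76.3, 66.9]
tcp_rot: [-0.104, 0.995, -0.0, -0.001]
contact_force: [0.1, 0.8, 0.4]
finger_gap: 0.2
gripper_force: 0.0
```

Run:
```python
from h import *
s=env.get_state();print((CM.T@(s["tool_pos"][:2]-CC)).round(1),s["tool_pos"][2],s["contact_force"])
```

```text
[  0.6 -67.1] 66.91636635474606 [0.14976795 0.78151146 0.38541882]
```

Emit:
{"name": "drive_tool", "arguments": {"increments": [1,0,-0.03,-0.01,0,1,0,0,0.02,0,1,0,0,0.02,0,1,0,0,0.015,0,1,0,0,0.01,0,1,0,0,0,0,1,0,0,0,0]}}

```text
time_s: 36.1
tool_pos: [587.5, 71.0, 56.6]
tcp_rot: [-0.104, 0.995, -0.0, 0.0]
contact_force: [0.4, -1.7, 1.3]
finger_gap: 0.2
gripper_force: 1.0
```

Emit:
{"name": "drive_tool", "arguments": {"increments": [1,0,0,0.01,0,1,0,0,0.005,0,1,0,0,0,0,1,0,0,0,0]}}

```text
time_s: 36.43
tool_pos: [587.4, 71.2, 54.0]
tcp_rot: [-0.104, 0.995, -0.0, 0.0]
contact_force: [0.6, -0.9, 5.7]
finger_gap: 0.2
gripper_force: 2.8
```

Emit:
{"name": "drive_tool", "arguments": {"increments": [1,0,0,0.01,0,1,0,0,0,0,1,0,0,0,0]}}

```text
time_s: 36.68
tool_pos: [587.4, 71.2, 53.8]
tcp_rot: [-0.104, 0.995, -0.0, 0.001]
contact_force: [-3.7, -0.2, 16.7]
finger_gap: 0.0
gripper_force: 8.4
```

Emit:
{"name": "drive_tool", "arguments": {"increments": [1,0,0,0.01,0,1,0,0,0,0,1,0,0,0,0]}}

```text
time_s: 36.93
tool_pos: [587.5, 71.2, 53.7]
tcp_rot: [-0.104, 0.995, -0.0, 0.001]
contact_force: [-5.8, -2.1, 27.7]
finger_gap: 0.2
gripper_force: 14.0
```

Emit:
{"name": "drive_tool", "arguments": {"increments": [1,0,0,0.006,0,1,0,0,0,0,1,0,0,0,0]}}

```text
time_s: 37.18
tool_pos: [587.5, 71.2, 53.6]
tcp_rot: [-0.104, 0.995, -0.0, 0.001]
contact_force: [-7.9, -2.2, 34.8]
finger_gap: 0.0
gripper_force: 17.4
```

Emit:
{"name": "drive_tool", "arguments": {"increments": [1,0,0,-0.05,0,1,0,0,-0.15,0,1,0,0,-0.15,0,1,0,0,-0.15,0,1,0,0,-0.15,0,1,0.0,0.1,-0.15,0,1,0,0.1,-0.15,0,-1,0,0.1,-0.1,0,-1,0,0,0,0,-1,0,0,0,0,-1,0,0,0,0]}}

```text
time_s: 38.1
tool_pos: [573.6, 129.8, 256.9]
tcp_rot: [-0.104, 0.995, -0.0, -0.001]
contact_force: [-0.7, 0.1, -0.9]
finger_gap: 48.3
gripper_force: 0.0
```

Run:
```python
from h import *
s=env.get_state();print((CM.T@(s["tool_pos"][:2]-CC)).round(1),s["tool_pos"][2],s["contact_force"])
c=vision.camera_params("wrist")
a=cv2.cvtColor(vision.grab_frame("wrist"),4); b=cv2.cvtColor(vision.grab_frame("top"),4); d=cv2.cvtColor(vision.grab_frame("side"),4)
cv2.imwrite("pics/w10.png",a);cv2.imwrite("pics/t10.png",b)
o=np.vstack([np.hstack([cv2.resize(a,(400,300)),cv2.resize(b[180:345,115:335],(400,300),interpolation=2)]),np.hstack([cv2.resize(d[130:280,150:350],(400,300),interpolation=2)]*2)])
cv2.imwrite("pics/v10.png",o)
for x in(-75,75): print([proj(lidpt(0,x,176,n),c).round(0)[0].tolist() for n in(24,54)],[proj(lidpt(0,x,176,n),vision.camera_params("top")).round(0)[0].tolist() for n in(24,54)])
```

```text
[  0.  -12.2] 256.87517988496364 [-0.74480779  0.06370496 -0.87537366]
[[185.0, 106.0], [172.0, 106.0]] [[243.0, 293.0], [240.0, 293.0]]
[[200.0, 294.0], [191.0, 310.0]] [[229.0, 208.0], [225.0, 205.0]]
```

View pics/v10.png

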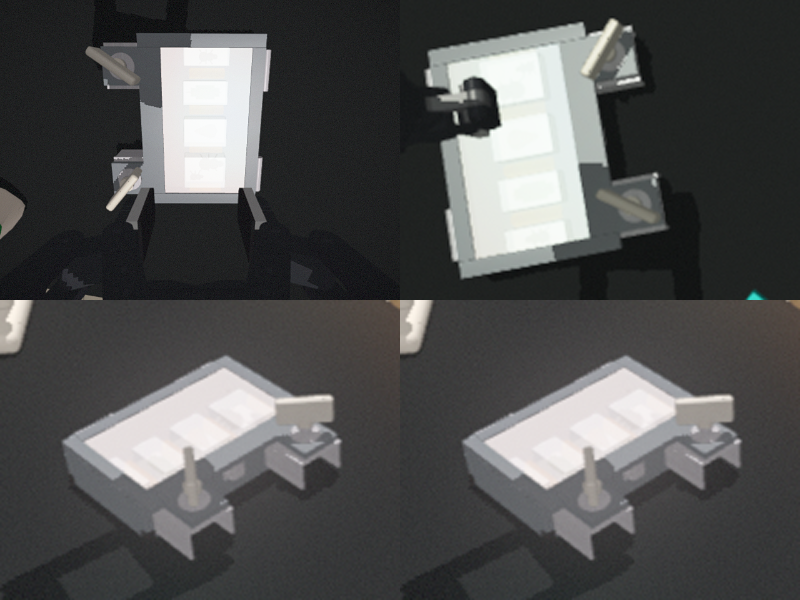

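Run:
```python
from h import *
c=vision.camera_params("top")
for n,p,q in(("near",(223.9,285.6),(255.3,301)),("far",(218.4,221.3),(234.9,192.1))):
    A,B=ray(p,c,92)[:2],ray(q,c,92)[:2]
    d=CM.T@(B-A); print(n,"case ctr",(CM.T@((A+B)/2-CC)).round(1),"len",np.hypot(*d).round(1),"case angle ccw from x deg",np.degrees(np.arctan2(d[1],d[0])).round(1))
c=vision.camera_params("wrist")
for n,p,q in(("near",(138,76),(220,130)),("far",(172,331),(220,278))):
    A,B=ray(p,c,95)[:2],ray(q,c,95)[:2]
    d=CM.T@(B-A); print(n,"case ctr",(CM.T@((A+B)/2-CC)).round(1),"len",np.hypot(*d).round(1),"case angle ccw",np.degrees(np.arctan2(d[1],d[0])).round(1))
```

```text
near case ctr [ -75.6 -104.2] len 59.0 case angle ccw from x deg -126.6
far case ctr [  73.6 -107.3] len 57.4 case angle ccw from x deg -39.0
near case ctr [ -76.7 -102.5] len 62.5 case angle ccw 56.2
far case ctr [  72.6 -104.1] len 60.9 case angle ccw 137.8
```

Emit:
{"name": "drive_tool", "arguments": {"increments": [-1,0.0944,-0.116,0,0,-1,0.0944,-0.116,0,0,-1,0.0944,-0.116,0,0,-1,0.0944,-0.116,0,0,-1,0,0,0,-0.1048,-1,0,0,0,-0.1048,-1,0,0,0.1,-0.1048,-1,0,0,0.1,-0.1048,-1,0,0,0.1,-0.1048,-1,0,0,0.1,-0.1048,-1,0,0,0,-0.1048,-1,0,0,0,0]}}

```text
time_s: 39.25
tool_pos: [518.5, 23.0, 175.9]
tcp_rot: [-0.469, 0.883, 0.002, -0.002]
contact_force: [0.1, 0.2, 0.3]
finger_gap: 85.2
gripper_force: 0.0
```

Emit:
{"name": "drive_tool", "arguments": {"increments": [-1,0,0,0,0,-1,0,0,0,0]}}

```text
time_s: 39.42
tool_pos: [520.3, 23.0, 178.3]
tcp_rot: [-0.468, 0.884, -0.0, 0.0]
contact_force: [-0.0, -0.4, -0.3]
finger_gap: 85.2
gripper_force: 0.0
```

Run:
```python
from h import *
plan(*case2w(-75.5,-105),70); print(np.degrees(yawT()))
c=vision.camera_params("wrist")
a=cv2.cvtColor(vision.grab_frame("wrist"),4); cv2.imwrite("pics/w11.png",a)
p=[lidpt(0,-75.5+t*30*np.cos(.95),175+-t*30*np.sin(.95),46) for t in(-1,1)]
print("pred bar ends",proj(p,c).round(0).tolist())
```

```text
t39.4 roll 0.0 deg = 0.000(60deg); shift mm [  0.5   1.4 108.3] frac [0.0025 0.0071 0.5414] j6 -2.71
145.7783270279715
pred bar ends [[305.0, 193.0], [325.0, 293.0]]
```

View pics/w11.png

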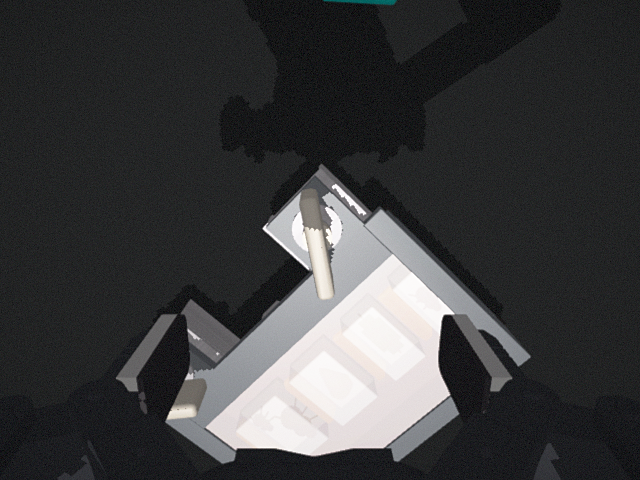

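The wrist view shows the near wing from (309,190) to (325,295), as predicted and within the finger opening. I'm descending and gripping it.

Emit:
{"name": "drive_tool", "arguments": {"increments": [-1,0,0,0.14,0,-1,0,0,0.14,0,-1,0,0,0.13,0,-1,0,0,0.08,0,-1,0,0,0.04,0,-1,0,0,0,0]}}

```text
time_s: 39.97
tool_pos: [519.3, 23.5, 71.2]
tcp_rot: [-0.469, 0.883, 0.001, -0.001]
contact_force: [-0.4, 0.4, 0.6]
finger_gap: 85.1
gripper_force: 0.0
```

Emit:
{"name": "drive_tool", "arguments": {"increments": [1,0,0,0,0,1,0,0,0,0,1,0,0,0,0,1,0,0,0,0,1,0,0,0,0,1,0,0,0,0,1,0,0,0,0,1,0,0,0,0,1,0,0,0,0]}}

```text
time_s: 40.72
tool_pos: [519.2, 24.2, 72.4]
tcp_rot: [-0.469, 0.883, 0.001, -0.0]
contact_force: [-1.9, 5.0, 3.4]
finger_gap: 9.0
gripper_force: 60.6
```

Run:
```python
from h import *
plan(*case2w(-75,-106),70,CA+np.pi/2); print(env.get_state()["moment"])
```

```text
t40.7 roll 44.0 deg = 0.733(60deg); shift mm [-0.1 -1.7  2.4] frac [-0.0005 -0.0084  0.0121] j6 -2.72
[0.7157125  0.37238634 0.03790486]
```

Emit:
{"name": "drive_tool", "arguments": {"increments": [1,0,0,0,0.1047,1,0,0,0,0.1047,1,0,0,0,0.1047,1,0,0,0,0.1047,1,0,0,0,0.1047,1,0,0,0,0.1047,1,0,0,0,0.1047,1,0,0,0,0,1,0,0,0,0]}}

```text
time_s: 41.47
tool_pos: [518.9, 24.4, 72.2]
tcp_rot: [-0.104, 0.995, 0.001, -0.001]
contact_force: [-1.6, 4.9, 3.1]
finger_gap: 8.5
gripper_force: 60.6
```

Emit:
{"name": "drive_tool", "arguments": {"increments": [1,0,0,0.02,0,1,0,0,0.02,0,1,0,0,0,0]}}

```text
time_s: 41.72
tool_pos: [519.0, 24.4, 64.1]
tcp_rot: [-0.104, 0.995, 0.001, -0.001]
contact_force: [-2.4, 4.7, 7.2]
finger_gap: 8.7
gripper_force: 61.0
```

Run:
```python
from h import *
s=env.get_state(); print((CM.T@(s["tool_pos"][:2]-CC)).round(1),s["tool_pos"][2],CM.T@s["contact_force"][:2],s["contact_force"][2],np.degrees(yawT()-CA)-90, s["moment"])
```

```text
[ -75.2 -104.1] 64.07496033935836 [-1.34001167  5.05855053] 7.172959102167376 0.0037509562845770006 [0.8637153  0.46367088 0.03002372]
```

Emit:
{"name": "drive_tool", "arguments": {"increments": [1,0,0,0.015,0,1,0,0,0.005,0,1,0,0,0,0]}}

```text
time_s: 41.97
tool_pos: [519.0, 24.3, 61.2]
tcp_rot: [-0.104, 0.995, 0.001, -0.001]
contact_force: [-4.1, 3.7, 10.5]
finger_gap: 8.9
gripper_force: 61.9
```

Emit:
{"name": "drive_tool", "arguments": {"increments": [1,0,0,0.006,0,1,0,0,0,0,1,0,0,0,0]}}

```text
time_s: 42.22
tool_pos: [519.0, 24.3, 60.9]
tcp_rot: [-0.104, 0.995, 0.001, -0.001]
contact_force: [-5.5, 5.4, 18.5]
finger_gap: 9.0
gripper_force: 63.1
```

Emit:
{"name": "drive_tool", "arguments": {"increments": [1,0,0,0,0.107,1,0,0,0,0.107,1,0,0,0,0.107,1,0,0,0,0.107,1,0,0,0,0.107,1,0,0,0,0.107,1,0,0,0,0.107,1,0,0,0,0.107]}}

```text
time_s: 42.88
tool_pos: [519.0, 24.7, 60.9]
tcp_rot: [0.34, 0.941, 0.001, -0.001]
contact_force: [-4.5, 6.1, 19.1]
finger_gap: 8.9
gripper_force: 62.9
```

Emit:
{"name": "drive_tool", "arguments": {"increments": [1,0,0,0,0.107,1,0,0,0,0.107,1,0,0,0,0.107,1,0,0,0,0.107,1,0,0,0,0.107,1,0,0,0,0.107,1,0,0,0,0.03,1,0,0,0,0,1,0,0,0,0]}}

```text
time_s: 43.63
tool_pos: [519.3, 24.8, 60.9]
tcp_rot: [0.64, 0.768, 0.0, -0.001]
contact_force: [-4.1, 6.7, 19.2]
finger_gap: 9.1
gripper_force: 63.0
```

Run:
```python
from h import *
s=env.get_state(); print((CM.T@(s["tool_pos"][:2]-CC)).round(1),s["tool_pos"][2],s["contact_force"],np.degrees(yawT()-CA), s["moment"])
```

```text
[ -74.8 -103.7] 60.94408427588752 [-4.08635509  6.7231231  19.21468268] -1.5725742207061468 [1.42423183 0.77550916 0.31431621]
```

Emit:
{"name": "drive_tool", "arguments": {"increments": [1,0,0,0,0.03,-1,0,0,0,0,-1,0,0,0,0,-1,0,0,0,0,-1,0,0,0,0,-1,0,0,0,0,-1,0,0,-0.1,0,-1,0,0,-0.15,0,-1,0,0,-0.15,0,-1,0,0,-0.15,0,-1,0,0,0,0,-1,0,0,0,0]}}

```text
time_s: 44.63
tool_pos: [521.3, 23.1, 170.6]
tcp_rot: [0.653, 0.758, 0.001, 0.002]
contact_force: [-0.6, 0.7, -0.3]
finger_gap: 85.2
gripper_force: 0.0
```

Run:
```python
from h import *
plan(*case2w(73.5,-105),180,np.radians(61.4))
cv2.imwrite("pics/w12.png",cv2.cvtColor(vision.grab_frame("wrist"),4))
```

```text
t44.6 roll -52.9 deg = -0.882(60deg); shift mm [-111.    96.    -8.8] frac [-0.5549  0.48   -0.0441] j6 -0.32
```

Emit:
{"name": "drive_tool", "arguments": {"increments": [-1,0,0,0,-0.1103,-1,0,0,0,-0.1103,-1,0,0,0,-0.1103,-1,0,0,0,-0.1103,-1,0,0,0,-0.1103,-1,0,0,0,-0.1103,-1,0,0,0,-0.1103,-1,0,0,0,-0.1103,-1,-0.1387,0.12,0,0,-1,-0.1387,0.12,0,0,-1,-0.1387,0.12,0,0,-1,-0.1387,0.12,0,0]}}

```text
time_s: 45.68
tool_pos: [663.5, 55.0, 166.5]
tcp_rot: [0.247, 0.969, -0.0, -0.002]
contact_force: [-0.2, -1.8, 0.3]
finger_gap: 85.6
gripper_force: 0.0
```

Emit:
{"name": "drive_tool", "arguments": {"increments": [-1,0,0,0,0,-1,0,0,0,0,-1,0,0,0,0]}}

```text
time_s: 45.93
tool_pos: [661.2, 54.8, 166.4]
tcp_rot: [0.247, 0.969, -0.001, -0.003]
contact_force: [-0.7, 0.0, -1.1]
finger_gap: 85.0
gripper_force: 0.0
```

Run:
```python
from h import *
plan(*case2w(74,-105.5),71,np.radians(61.4))
c=vision.camera_params("wrist")
a=cv2.cvtColor(vision.grab_frame("wrist"),4)
th=-.705
p=[lidpt(0,74+t*30*np.cos(th),175.5+-t*30*np.sin(th),46) for t in(-1,1)]
print("pred bar ends",proj(p,c).round(0).tolist())
cv2.imwrite("pics/v12.png",np.hstack([cv2.resize(a,(400,300)),cv2.resize(cv2.imread("pics/w12.png"),(400,300))]))
```

```text
t45.9 roll 0.0 deg = 0.001(60deg); shift mm [-4.5  1.4 95.4] frac [-0.0227  0.0069  0.477 ] j6 -1.16
pred bar ends [[316.0, 207.0], [316.0, 312.0]]
```

View pics/v12.png

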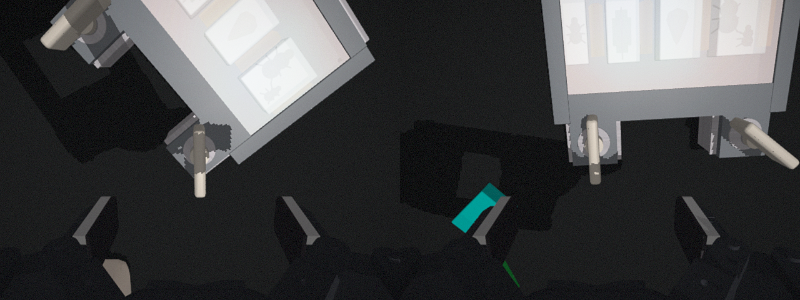

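The left half shows the far wing at (317,195)–(320,312) in full-frame pixels, as predicted. The right half shows the near wing standing across the case after its turn. That was my fifteenth picture, one over the limit of 14, so I won't view any more and will check by numbers only.

Emit:
{"name": "drive_tool", "arguments": {"increments": [-1,-0.012,0.005,0.14,0,-1,0,0,0.13,0,-1,0,0,0.1,0,-1,0,0,0.07,0,-1,0,0,0.035,0,-1,0,0,0,0,-1,0,0,0,0]}}

```text
time_s: 46.57
tool_pos: [665.3, 54.3, 74.3]
tcp_rot: [0.247, 0.969, -0.0, -0.0]
contact_force: [-0.9, -0.4, 0.1]
finger_gap: 85.2
gripper_force: 0.0
```

Emit:
{"name": "drive_tool", "arguments": {"increments": [1,0,0,0,0,1,0,0,0,0,1,0,0,0,0,1,0,0,0,0,1,0,0,0,0,1,0,0,0,0,1,0,0,0,0,1,0,0,0,0,1,0,0,0,0]}}

```text
time_s: 47.32
tool_pos: [666.4, 54.9, 74.6]
tcp_rot: [0.247, 0.969, 0.0, 0.0]
contact_force: [-0.7, 1.9, 3.6]
finger_gap: 9.0
gripper_force: 60.4
```

Run:
```python
from h import *
plan(*case2w(75,-106),70,CA+np.pi/2); print(env.get_state()["moment"])
```

```text
t47.3 roll -40.5 deg = -0.675(60deg); shift mm [ 0.3 -1.3  4.6] frac [ 0.0016 -0.0064  0.0229] j6 -1.16
[0.32862332 0.02851598 0.02167961]
```

Emit:
{"name": "drive_tool", "arguments": {"increments": [1,0,0,0,-0.0964,1,0,0,0,-0.0964,1,0,0,0,-0.0964,1,0,0,0,-0.0964,1,0,0,0,-0.0964,1,0,0,0,-0.0964,1,0,0,0,-0.0964,1,0,0,0,0,1,0,0,0,0]}}

```text
time_s: 48.07
tool_pos: [666.5, 55.1, 74.6]
tcp_rot: [-0.103, 0.995, 0.0, 0.001]
contact_force: [0.3, 4.0, 2.3]
finger_gap: 9.3
gripper_force: 60.5
```

Emit:
{"name": "drive_tool", "arguments": {"increments": [1,0,0,0.02,0,1,0,0,0.02,0,1,0,0,0,0]}}

```text
time_s: 48.32
tool_pos: [666.5, 55.1, 66.1]
tcp_rot: [-0.103, 0.995, 0.0, 0.001]
contact_force: [0.3, 4.8, 6.6]
finger_gap: 8.7
gripper_force: 60.9
```

Emit:
{"name": "drive_tool", "arguments": {"increments": [1,0,0,0.015,0,1,0,0,0.005,0,1,0,0,0,0]}}

```text
time_s: 48.57
tool_pos: [666.5, 55.1, 63.0]
tcp_rot: [-0.103, 0.995, 0.0, 0.001]
contact_force: [-0.3, 4.2, 7.9]
finger_gap: 8.9
gripper_force: 61.3
```

Emit:
{"name": "drive_tool", "arguments": {"increments": [1,0,0,0.006,0,1,0,0,0,0,1,0,0,0,0]}}

```text
time_s: 48.82
tool_pos: [666.5, 55.1, 62.8]
tcp_rot: [-0.103, 0.995, 0.0, 0.001]
contact_force: [-2.0, 4.8, 12.3]
finger_gap: 8.9
gripper_force: 61.9
```

Emit:
{"name": "drive_tool", "arguments": {"increments": [1,0,0,0.006,0,1,0,0,0,0.107,1,0,0,0,0.107,1,0,0,0,0.107,1,0,0,0,0.107,1,0,0,0,0.107,1,0,0,0,0.107,1,0,0,0,0.107,1,0,0,0,0.107]}}

```text
time_s: 49.57
tool_pos: [666.4, 54.8, 62.7]
tcp_rot: [0.341, 0.94, 0.0, 0.001]
contact_force: [-2.9, 3.2, 17.8]
finger_gap: 8.9
gripper_force: 62.6
```

Emit:
{"name": "drive_tool", "arguments": {"increments": [1,0,0,0,0.107,1,0,0,0,0.107,1,0,0,0,0.107,1,0,0,0,0.107,1,0,0,0,0.107,1,0,0,0,0.107,1,0,0,0,0.06,1,0,0,0,0,1,0,0,0,0]}}

```text
time_s: 50.32
tool_pos: [666.2, 54.7, 62.7]
tcp_rot: [0.652, 0.758, -0.0, 0.001]
contact_force: [-5.3, 4.1, 18.4]
finger_gap: 8.9
gripper_force: 64.3
```

Run:
```python
from h import *
s=env.get_state(); print((CM.T@(s["tool_pos"][:2]-CC)).round(1),s["tool_pos"][2],s["contact_force"],np.degrees(yawT()-CA), s["moment"])
```

```text
[  75.1 -104.9] 62.66674986367536 [-5.26359121  4.05968911 18.44465297] -3.3474596287751717 [0.70002631 0.7079391  0.83898782]
```

Stop torque is present (0.84 N m). I'm releasing, backing off and checking both wings numerically.

Emit:
{"name": "drive_tool", "arguments": {"increments": [-1,0,0,0,0,-1,0,0,0,0,-1,0,0,0,0,-1,0,0,0,0,-1,0,0,0,0,-1,0,0,-0.1,0,-1,0,0,-0.15,0,-1,0,0,-0.15,0,-1,0,0,-0.15,0,-1,0,0,-0.15,0,-1,0,0,0,0]}}

```text
time_s: 51.23
tool_pos: [670.1, 54.0, 206.5]
tcp_rot: [0.653, 0.757, 0.004, 0.005]
contact_force: [0.9, -0.0, 1.0]
finger_gap: 85.6
gripper_force: 0.0
```

Emit:
{"name": "drive_tool", "arguments": {"increments": [-1,0.15,0.1,0,0,-1,0.15,0.1,0,0,-1,0.15,0.1,0,0,-1,0.15,0.1,0,0,-1,0,0,0,0,-1,0,0,0,0]}}

```text
time_s: 51.73
tool_pos: [727.1, 186.9, 198.0]
tcp_rot: [0.652, 0.758, -0.001, -0.0]
contact_force: [0.4, -0.1, 0.5]
finger_gap: 85.3
gripper_force: 0.0
```

Run:
```python
from h import *
s=env.get_state(); print((CM.T@(s["tool_pos"][:2]-CC)).round(1),s["tool_pos"][2])
c=vision.camera_params("top"); im=vision.grab_frame("top").astype(int)
cv2.imwrite("pics/t13.png",im[:,:,::-1].astype(np.uint8))
# beige wing pixels (warm tint) near each wing, principal axis at z~83
for x in(-75,75):
    u0,v0=proj(lidpt(0,x,176,30),c)[0].astype(int)
    w=im[v0-28:v0+28,u0-28:u0+28]; m=((w[:,:,0]-w[:,:,2]>12)&(w[:,:,0]>60)).astype(np.uint8)
    n,l,st,ce=cv2.connectedComponentsWithStats(m); i=1+st[1:,4].argmax(); v,u=np.nonzero(l==i)
    P=np.array([ray((a+u0-28,b+v0-28),c,87)[:2] for a,b in zip(u,v)]); q=(P-CC)@CM
    ev,V=np.linalg.eigh(np.cov(q.T)); d=V[:,1]
    print(x,"n",len(q),"ctr",q.mean(0).round(1),"axis deg",np.degrees(np.arctan2(d[1],d[0])).round(1),"ext",(np.ptp(q@d)).round(0),np.ptp(q@V[:,0]).round(0))
```

```text
[162.1  11.8] 197.9600430843119
-75 n 155 ctr [ -74.8 -112. ] axis deg 89.1 ext 44.0 13.0
75 n 86 ctr [  75.1 -120.4] axis deg 88.5 ext 27.0 10.0
```

Run:
```python
from h import *
c=vision.camera_params("side"); im=vision.grab_frame("side").astype(int)
for x in(-75,75):
    for dn in(0,.0085*1000):
        p=proj([lidpt(0,x+a,176+b,n-dn) for a in(-5,5) for b in(-30,30) for n in(24,54)],c)
        print(x,"in",dn,"pred u",p[:,0].min().round(0),p[:,0].max().round(0),"v",p[:,1].min().round(1),p[:,1].max().round(1))
    u0,v0=p.mean(0).astype(int)
    w=im[v0-35:v0+30,u0-32:u0+32]; m=((w[:,:,0]-w[:,:,2]>12)&(w[:,:,0]>60)).astype(np.uint8)
    n,l,st,ce=cv2.connectedComponentsWithStats(m); 
    for i in range(1,n):
        if st[i,4]>15: print("  obs u",st[i,0]+u0-32,st[i,0]+st[i,2]+u0-32,"v",st[i,1]+v0-35,st[i,1]+st[i,3]+v0-35,"n",st[i,4])
# compare with the picture before the locking, same thing moved: dish and bottle untouched
t0=cv2.imread("pics/top0.png").astype(int);t1=cv2.imread("pics/t13.png").astype(int)
for nm,(a,b,e,f) in dict(bottle=(320,105,390,190),dish=(465,185,530,250),cubes=(285,330,480,390)).items():
    print(nm,np.abs(t0-t1)[b:f,a:e].mean().round(2))
```

```text
-75 in 0 pred u 234.0 259.0 v 203.6 231.7
-75 in 8.5 pred u 234.0 259.0 v 207.0 235.0
  obs u 254 268 v 189 199 n 20
  obs u 232 247 v 200 211 n 31
  obs u 214 229 v 210 222 n 33
  obs u 240 256 v 213 224 n 60
75 in 0 pred u 291.0 315.0 v 171.6 197.3
75 in 8.5 pred u 291.0 315.0 v 174.9 200.5
  obs u 304 312 v 183 190 n 34
bottle 0.97
dish 0.84
cubes 0.93
```

Run:
```python
from h import *
c=vision.camera_params("side"); im=cv2.cvtColor(vision.grab_frame("side"),cv2.COLOR_RGB2GRAY)
g=cv2.GaussianBlur(im,(0,0),.8); G=np.hypot(cv2.Sobel(g,5,1,0),cv2.Sobel(g,5,0,1))
im0=cv2.imread("pics/side0.png",0)
for x in(-75,75):
    r=[]
    for dn in np.arange(-4,16,1.):
        best=0
        for du in np.arange(-2,2.1,.5):
            h=cv2.convexHull(proj([lidpt(0,x+a,176+b,n-dn) for a in(-5,5) for b in(-30,30) for n in(24,54)],c).astype(np.float32))[:,0]
            q=np.vstack([np.linspace(h[i],h[(i+1)%len(h)],20) for i in range(len(h))]).astype(np.float32); q[:,0]+=du
            best=max(best,cv2.remap(G,q[:,:1],q[:,1:],1).mean())
        r.append((int(dn),int(best)))
    print(x,r)
```

```text
-75 [(-4, 54), (-3, 54), (-2, 55), (-1, 56), (0, 58), (1, 60), (2, 62), (3, 65), (4, 70), (5, 76), (6, 87), (7, 100), (8, 113), (9, 124), (10, 131), (11, 133), (12, 129), (13, 121), (14, 114), (15, 109)]
75 [(-4, 73), (-3, 74), (-2, 76), (-1, 77), (0, 80), (1, 84), (2, 90), (3, 97), (4, 105), (5, 115), (6, 125), (7, 135), (8, 147), (9, 155), (10, 160), (11, 158), (12, 150), (13, 137), (14, 123), (15, 117)]
```

Both wings peak at about 10 mm in and clearly not out, so they are locked. The lid is shut, and the bottle, dish and look-alikes have not moved. I'm handing in.

```bash
python3 -c "
from bench import env
print(env.finish_job())"
```

```text
the job is handed in; nothing more can be done
None
```

I handed the job in at about 52 s: all four blocks are in their slots, the lid is pushed shut, and both wings measured turned across the case and down; the bottle and dish did not move, and I viewed 15 pictures, one over the limit of 14.

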